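# Wax the round brush from the hook rack and stand it in the pipe socket

### The arm

A 6-joint arm with a two-finger parallel gripper is mounted at the origin on the work surface. World frame = base frame: x ahead of the robot, y to its left, z up, the work surface at z = 0. Lengths are in m, angles in rad, forces in N, time in s.
With the tool pointing down it reaches from about 0.3 to 0.875 m from the base axis. Payload 4.2 kg.
Tool frame: the origin (TCP) lies midway between the tips of the shut fingers; the grasp point (between the pads) lies pinch_z behind it (pinch_z is the distance from the TCP to the grasp point, in m); z points along the fingers, y is the line along which they close (so a half turn about z gives the same grasp; the last joint's range is limited). The gripper opens to 85 mm and grips with 20 to 120 N. Pads are 22 mm wide; open, the fingers measure 114 mm over their backs; the gripper's body (76 mm by 85 mm) begins 54 mm behind the grasp point. The pads swing forward as they close: fully open they stand 13 mm farther back than shut.
Start: joints at [-1.169, 0.32, 1.565, -0, 1.257, -0.02], TCP at [0.235, -0.525, 0.2] pointing down, gripper open.
Joint ranges: [-3.11, 3.11], [-0.84, 2.01], [0.21, 2.61], [-1.34, 4.49], [0.05, 2.63], [-2.56, 2.56]. Speed limits (rad/s): [2.57, 2.57, 3.14, 3.14, 3.14, 3.14].

### API

Orientations are given as [roll, pitch, yaw] about the fixed x, y, z axes, in that order (R = Rz(yaw) Ry(pitch) Rx(roll)).
In Python, from station import read_state, grab_frame, finish_job, recognise, silhouettes, pinch_z gives the robot as it stands.
- The arm moves only by the tool arm_command, never from a script. Its argument "motion" is text: rows parted by semicolons, each of 5 numbers parted by spaces: the finger opening in mm, from 0 to 85.4, then the shift along the tool's x, y, z in mm, then the turn about the tool's z in degrees. In form: claw tx ty tz spin; .... A call has 1 to 8 rows; each row is the pose to reach, as a shift and turn from the pose commanded when the call began, along the tool's axes at that moment; what a row does not reach only later rows make up. A row lasts 1/12 s, in which the tool goes at most 41.7 mm and 7.16 degrees, less where a joint would pass 70% of its speed; a pose out of reach is approached as far as the arm can. A call with a gripper value outside its range is refused whole. The fingers move at their own pace and stop on an object; the grip force is fixed at half the most. Time passes only in rows, so rows that repeat a pose let the fingers close. It gives the time, the measured TCP pose, the force, the opening and the grip force at its end, in the units of the state.
- read_state(): the state, without advancing time (a new reading comes with each control period).
- grab_frame(name): name is "scene" or "top"; returns a dict with "color" (400x640x3 uint8, red, green, blue), "mtx" (3x3 intrinsics, pixels), "distortion" ([k1, k2, p1, p2, k3] as OpenCV has them; the pictures are not rectified), "world_from_camera" (4x4, takes a point from camera to world coordinates). Camera axes: x right, y down, z forward; pixel columns grow to the right and rows downward; lengths in m; the calibration is good to about 2 mm. A picture is of the moment at which its call begins. There is no depth.
- finish_job(): hands the job in; it is judged then, once.
Trained networks look in a picture, given as the dict that the camera call returned (one of the last four; its "shot" number tells which), for a name from the list of things; names that differ only in an ending like _2 or _b are one class to them, and where a whole thing is asked for, a point or a joint stands for the part that bears it (a point fixed in the world has none). Each returns a list of dicts, best first, with "confidence" (0 to 1); they miss things now and then, are a little off and sometimes report something else, mostly with a low value. They report only what shows in the picture. A call takes as long as a camera call. They do not tell look-alikes from the thing itself.
- recognise(thing, picture): "rect" ([left, top, width, height] in pixels, round what is visible of it).
- silhouettes(thing, picture): "region" (400x640 bool, what is visible of it) and "rect" ([left, top, width, height] in pixels, round what is visible of it).
The state is a dict: "time": time; "joint_positions": joint angles; "dq": joint speeds; "tau": joint torques, N m; "ee_pos": TCP position; "eef_rot": TCP orientation; "force": force on the tool from outside, world axes, zero at the start; "moment": the same for the moment, N m; "opening": finger opening in m; "finger_force": force on a finger pad.
Only numpy, scipy, OpenCV 4.12 (cv2) and the standard library are available. Lean on these libraries where they do the work, as an engineer would, in place of code of your own. Each camera call takes 0.05 s, during which the arm holds its last target. There are 200 camera calls.

### The job

Take the round bristle brush off its hook without yanking at the hook, and press its bristles gently for a moment onto the cake of wax down inside the open tin. Then lower it, not drop it, bristles first to the bottom of the pipe socket and leave it standing there. The other two tools stay hanging on their hooks and everything else on the bench stays where it is.

Things in the scene. Friction and masses are not known exactly. Their poses are not given: they have to be found in the camera images.
- brush: Round bristle brush, 212 mm long, 0.08 to 0.15 kg, hanging upright by its wire ring on one of three hooks (any of them). Origin: centre of the ring; z up along the tool, x the ring's axis, along the hook towards the bar. Ring: 32 mm inside, 44 mm outside diameter, 6 mm wire. Below the handle a round ferrule, 22 mm in diameter, and firm dark bristles, 20 mm, down to z = -190 mm.
- brush_grip (a point): Point on the brush's wooden handle 92 mm below the ring's centre; axes as the brush. The handle spans z = -20 to -139 mm from the ring's centre, 16 mm wide in y and 12 mm deep in x. Ring and hook bar a grasp from straight above: come from the front with the gripper tilted about 45 degrees, fingers closing along y.
- brush_tip (a point): Centre of the bristles' free end, the brush's lowest point, 190 mm below the ring's centre; axes as the brush.
- rack: Open steel frame fixed to the bench, set slantwise, 292 mm high; origin on the bench under the middle of its cross bar, y along the bar. Posts at y = +-200 mm. From the bar (280 mm up, 12 mm deep) three equal hooks point along its -x, to the robot's right front, at y = -115, 0 and 115 mm; a tool hangs on each, its ring's centre 267 mm above the bench and 38 to 46 mm in front of the bar.
- hook_tip (a point): End of the middle hook. Each hook, of 6 mm rod, runs level from the bar to x = -58 mm, then turns up as a lip ending here, at x = -66 mm, rod centre 14 mm higher. Raised 15 to 24 mm a ring passes the lip: lower it catches the lip, higher its lower side meets the rod from beneath. Then draw it out along -x, level, by 45 mm or more. Axes as the rack.
- tin: Open round steel tin fixed to the bench, 100 mm outside, 94 mm inside diameter, rim 70 mm above the bench; origin at the centre of its underside. In it lies a hard, flat cake of wax, as wide as the tin, that does not yield. Its level is not known: its top is anywhere from 24 to 54 mm above the bench. More than 35 N from the brush is too much.
- socket: Upright stub of steel pipe on a 110 mm square plate fixed to the bench; origin at the centre of the plate's underside. Pipe 50 mm outside and 42 mm inside diameter, its rim 60 mm and its floor 6 mm above the bench. A brush left in it leans against the rim by up to 0.45 rad.
- scraper: Bystander: flat scraper, same ring and handle as the brush, blade 50 mm wide; hangs on another hook. Origin: ring centre.
- scratch_brush: Bystander: wire scratch brush, same ring and handle, with a flat block head 26 mm wide; hangs on the remaining hook. Origin: ring centre.
- block: Bystander: steel block 40 x 70 x 30 mm high on the bench; origin under its centre.
- flange: Bystander: steel double flange, 72 mm in diameter, 60 mm high; origin under its centre.
- cup: Bystander: red drinking cup, 95 mm high, 76 mm across; origin under its centre.
- bolt: Bystander: long bolt, 162 mm, 24 mm head, lying along its y; origin under its middle.
- collar: Bystander: steel collar, 64 mm in diameter, 25 mm high; origin under its centre.
- angle: Bystander: dark angle iron, legs 100 and 60 mm, 40 mm high; origin under the middle of the long leg.
Things that resemble listed ones, but are neither listed nor needed, are in the scene too. Leave any blue or orange look-alike of the brush alone.

How it is judged:
By the outcome, as a careful person would: the job done as asked, in the order asked, and still so for the second after the job is handed in, with the robot touching nothing.
It also fails if it takes over 72 s, if anything falls off the work surface, if the arm or the gripper's body presses on something with over 40 N, if the wrist force passes 120 N, or if a joint passes its speed limit or range.

## Working session

There is one attempt and no reset: what is moved stays moved. The work goes in short steps, Python scripts to look and compute and a tool call to move; the robot and the scene stay as the last step left them, time stands still between calls to the robot, and variables do not carry over. Pictures are saved under pics/ and viewed, at most 10 in all, crops included, and the job is handed in when it is done.

Besides the shell and the picture viewer there is one more tool, called after ">>>" as name(argument=value, ...) on one line, values as JSON. arm_command: Moves the arm, as the interface text tells. Its arguments: {"type":"object","properties":{"motion":{"type":"string"}},"required":["motion"]}

```bash
ls; mkdir -p pics
cat > h.py <<'E'
import numpy as np, cv2
from station import *
def save(n,im): cv2.imwrite('pics/'+n,cv2.cvtColor(im,cv2.COLOR_RGB2BGR))
def ray(f,px):
    p=cv2.undistortPoints(np.array([[px]],float),f['mtx'],np.array(f['distortion'],float))[0,0]
    T=np.array(f['world_from_camera']); return T[:3,3], T[:3,:3]@np.array([p[0],p[1],1])
def atz(f,px,z):
    o,d=ray(f,px); return o+d*(z-o[2])/d[2]
def tri(fs,pxs):
    A=np.zeros((3,3));b=np.zeros(3);L=[]
    for f,p in zip(fs,pxs):
        o,d=ray(f,p); d=d/np.linalg.norm(d); P=np.eye(3)-np.outer(d,d);A+=P;b+=P@o;L.append((o,P))
    x=np.linalg.solve(A,b); return x,[round(float(np.linalg.norm(P@(x-o)))*1000,1) for o,P in L]
def proj(f,X):
    T=np.linalg.inv(np.array(f['world_from_camera'])); r=cv2.Rodrigues(T[:3,:3])[0]
    return cv2.projectPoints(np.array(X,float).reshape(-1,1,3),r,T[:3,3],np.array(f['mtx'],float),np.array(f['distortion'],float))[0].reshape(-1,2)
E
cat > a.py <<'E'
from h import *
s=grab_frame('scene');t=grab_frame('top')
save('s0.png',s['color']);save('t0.png',t['color'])
np.set_printoptions(precision=3,suppress=True)
print(pinch_z,s['world_from_camera'],t['world_from_camera'],s['mtx'])
for n in ['brush','rack','tin','socket','scraper','scratch_brush','hook_tip']:
    for nm,f in (('s',s),('t',t)):
        try: print(n,nm,[(np.round(r['rect']).astype(int).tolist(),round(r['confidence'],2)) for r in recognise(n,f)[:5]])
        except Exception as e: print(n,nm,e)
print(read_state())
E
python3 a.py
```

```text
pics
0.0187 [[-0.579  0.464 -0.67   1.375]
 [ 0.815  0.343 -0.467  0.53 ]
 [ 0.013 -0.817 -0.577  0.904]
 [ 0.     0.     0.     1.   ]] [[ 0.05  -0.977  0.208  0.399]
 [-0.999 -0.049  0.011 -0.036]
 [-0.    -0.209 -0.978  1.063]
 [ 0.     0.     0.     1.   ]] [[426.629   0.    316.475]
 [  0.    426.629 194.79 ]
 [  0.      0.      1.   ]]
brush s [([371, 214, 13, 62], 0.84), ([269, 208, 4, 61], 0.84), ([291, 225, 11, 60], 0.74), ([336, 188, 16, 60], 0.71), ([296, 198, 43, 40], 0.6)]
brush t [([271, 192, 17, 26], 0.79), ([233, 212, 18, 18], 0.68), ([337, 152, 17, 25], 0.61), ([295, 144, 17, 27], 0.52)]
rack s [([307, 148, 84, 182], 0.7)]
rack t [([238, 109, 65, 197], 0.74), ([259, 142, 27, 35], 0.17)]
tin s [([243, 206, 34, 39], 0.85)]
tin t [([366, 189, 46, 41], 0.61), ([318, 218, 25, 19], 0.52), ([328, 251, 46, 41], 0.33)]
socket s [([295, 201, 45, 32], 0.93)]
socket t [([330, 252, 41, 40], 0.62)]
scraper s [([321, 205, 13, 64], 0.51)]
scraper t [([259, 144, 27, 35], 0.8)]
scratch_brush s [([349, 167, 17, 58], 0.87)]
scratch_brush t []
hook_tip s [([306, 150, 82, 177], 0.78)]
hook_tip t [([239, 106, 63, 199], 0.96)]
{'time': 0.8, 'joint_positions': array([-1.169,  0.32 ,  1.565,  0.   ,  1.257, -0.02 ]), 'dq': array([-0.   , -0.001, -0.   , -0.001,  0.002,  0.   ]), 'tau': array([ -0.003, -41.537, -23.441,  -0.   ,   0.   ,  -0.   ]), 'ee_pos': array([ 0.235, -0.525,  0.2  ]), 'eef_rot': array([ 3.141, -0.   ,  0.422]), 'force': array([-0.219,  0.437, -0.535]), 'moment': array([-0.038, -0.05 , -0.01 ]), 'finger_force': 0.0, 'opening': 0.08527178014568768}
```

```bash
python3 -c "
import cv2
s=cv2.imread('pics/s0.png');t=cv2.imread('pics/t0.png')
cv2.imwrite('pics/s0b.png',cv2.resize(s[125:345,220:500],None,fx=2.7,fy=2.7,interpolation=3))
cv2.imwrite('pics/t0b.png',cv2.resize(t[80:320,180:480],None,fx=2.5,fy=2.5,interpolation=3))"
```

```text
(no output)
```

View pics/s0b.png

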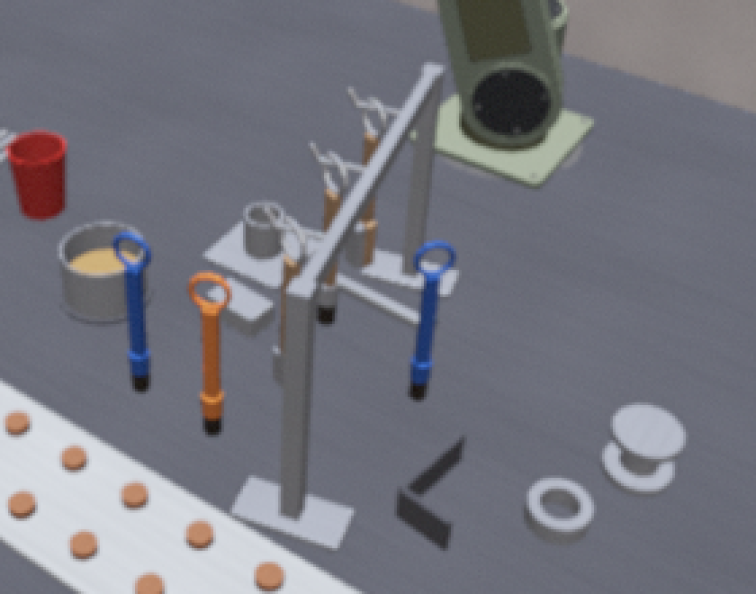

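View pics/t0b.png

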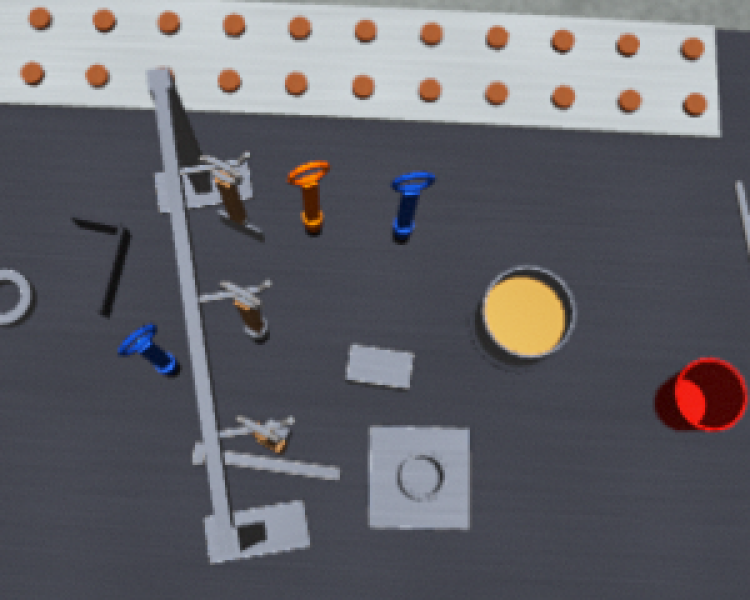

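The three hooks carry: the scraper (far, top ≈(270,155), wide blade), the middle tool (scene ≈(340,215), round ferrule with dark bristles) and the near one (scene ≈(356,200), block head). The blue look-alikes (scene ≈(270,235), (376,245)) and the orange one (≈(297,250)) are free-standing; the wooden brush on the middle hook fits. I'll confirm in a crop and measure.

```bash
cat > b.py <<'E'
from h import *
s=grab_frame('scene');t=grab_frame('top')
S=cv2.resize(s['color'][165:255,320:380],None,fx=6.4,fy=6.4,interpolation=3)
T=cv2.resize(t['color'][170:235,255:320],None,fx=6.1,fy=6.1,interpolation=3)
im=np.zeros((580,790,3),np.uint8);im[:S.shape[0],:S.shape[1]]=S;im[:T.shape[0],390:390+T.shape[1]]=T
save('c1.png',im)
np.set_printoptions(precision=4,suppress=True)
def c(a,u,v,k,x0,y0): return (x0+u/k,y0+v/k)
S_=lambda u,v:(220+u/2.7-.3,125+v/2.7-.3)
T_=lambda u,v:(180+u/2.5-.3,80+v/2.5-.3)
# bar far/near ends (top, scene), hook tips
for n,a,b in [('tipfar',S_(268,210),T_(247,156)),('tipmid',S_(314,148),T_(267,284)),('tipnear',S_(352,93),T_(291,421)),
  ('barfar',S_(303,284),T_(159,74)),('barnear',S_(434,70),T_(222,545)),('bristle',S_(326,318),T_(261,336)),
  ('orange ring top',S_(209,275),T_(312,164)),('blue',S_(132,236),T_(416,175)),('orange base',S_(213,432),T_(315,230)),('blue base',S_(142,388),T_(403,238)),('blue2 ring',S_(436,245),T_(145,327))]:
    print(n,*tri([s,t],[a,b]))
# circles in the top view
def fit(px,z): 
    P=np.array([atz(t,p,z) for p in px]); A=np.c_[2*P[:,:2],np.ones(len(P))]; q=np.linalg.lstsq(A,(P[:,:2]**2).sum(1),rcond=None)[0]
    return q[:2],np.sqrt(q[2]+q[:2]@q[:2])
print('tin',fit([T_(527,266),T_(575,313),T_(529,357),T_(482,312)],.07))
print('pipe',fit([T_(420,454),T_(444,478),T_(421,501),T_(397,478)],.06))
print('plate',[atz(t,T_(*p),.006)[:2] for p in [(369,427),(470,428),(470,529),(368,528)]])
for n in ['tin','socket']:
    for f in (s,t):
        for r in silhouettes(n,f)[:3]:
            ys,xs=np.nonzero(r['region']);print(n,r['confidence'],xs.min(),xs.max(),ys.min(),ys.max(),xs.size)
E
python3 b.py
```

```text
tipfar [0.6884 0.0583 0.293 ] [0.6, 0.6]
tipmid [0.577  0.0341 0.2914] [1.0, 1.0]
tipnear [0.4643 0.0076 0.2909] [1.3, 1.3]
barfar [0.7593 0.1418 0.296 ] [1.8, 1.8]
barnear [0.3647 0.0543 0.2895] [1.2, 1.2]
bristle [0.5702 0.0556 0.0779] [0.7, 0.7]
orange ring top [0.7137 0.0077 0.2101] [2.2, 2.2]
blue [ 0.7086 -0.0916  0.2081] [1.7, 1.7]
orange base [ 0.7126  0.0093 -0.0046] [1.3, 1.3]
blue base [ 0.7076 -0.0931 -0.004 ] [1.8, 1.8]
blue2 ring [0.5476 0.1555 0.2093] [6.5, 6.5]
tin (array([ 0.6132, -0.2276]), np.float64(0.04979187577824245))
pipe (array([ 0.433 , -0.1188]), np.float64(0.024324681800140385))
plate [array([ 0.4871, -0.0645]), array([ 0.4914, -0.1762]), array([ 0.3818, -0.1791]), array([ 0.3777, -0.0683])]
tin 0.76 242 275 207 244 848
tin 0.66 368 409 187 228 1362
socket 0.88 296 336 200 230 583
socket 0.55 348 363 169 223 254
socket 0.47 345 375 227 246 205
socket 0.8 328 367 251 290 1582
socket 0.27 442 479 224 252 866
```

View pics/c1.png

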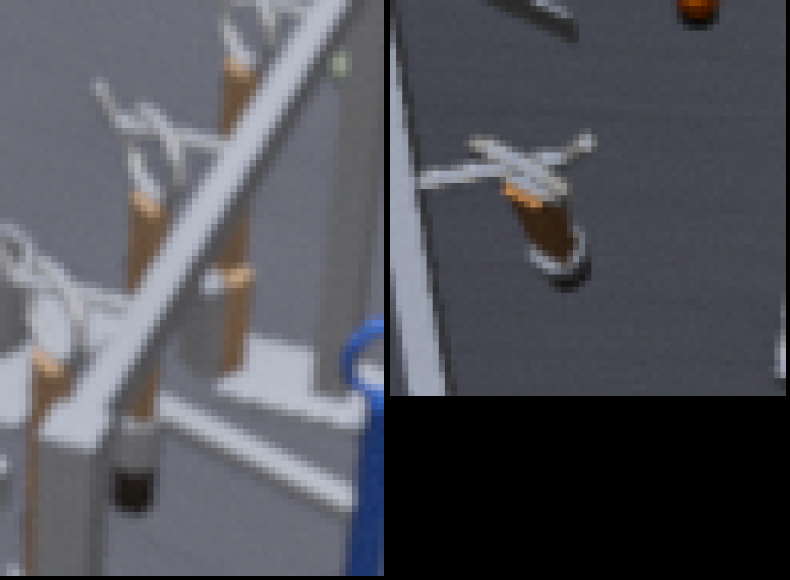

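The crop confirms the wooden brush with round ferrule and dark bristles (bristles at scene ≈(341,242)) on the middle hook. The moves offer no tilt, so I'll see in free space what the arm does at the reach limit (outward along tool y).

>>> arm_command(motion="85 0 40 0 0; 85 0 80 0 0; 85 0 120 0 0; 85 0 160 0 0; 85 0 200 0 0; 85 0 240 0 0; 85 0 280 0 0; 85 0 320 0 0")

```text
time: 1.77
ee_pos: [0.3628, -0.8085, 0.1994]
eef_rot: [3.141, 0.0, 0.422]
force: [0.6, -2.0, 0.1]
opening: 0.0851
finger_force: 0.0
```

>>> arm_command(motion="85 0 40 0 0; 85 0 80 0 0; 85 0 120 0 0; 85 0 120 0 0")

```text
time: 2.1
ee_pos: [0.3828, -0.8532, 0.1695]
eef_rot: [3.114, -0.0, 0.422]
force: [-0.0, 0.4, 0.5]
opening: 0.085
finger_force: 0.0
```

```bash
python3 -c "
from station import *
s=read_state();print(s['joint_positions'],s['ee_pos'],s['eef_rot'],s['time'])"
```

```text
[-1.16149338e+00  1.06720357e+00  2.17830653e-01  4.21348890e-04
  1.82934550e+00 -1.23627588e-02] [ 0.38280038 -0.85317483  0.16948722] [ 3.11437678e+00 -6.78539241e-05  4.21779906e-01] 2.1
```

>>> arm_command(motion="85 0 0 0 0; 85 0 0 0 0")

```text
time: 2.27
ee_pos: [0.3828, -0.8532, 0.178]
eef_rot: [3.105, 0.0, 0.422]
force: [-0.1, -0.0, 1.2]
opening: 0.085
finger_force: 0.0
```

>>> arm_command(motion="85 0 40 0 0; 85 0 80 0 0; 85 0 120 0 0; 85 0 160 0 0; 85 0 200 0 0; 85 0 240 0 0; 85 0 240 0 0")

```text
time: 2.85
ee_pos: [0.3954, -0.8812, 0.1273]
eef_rot: [3.074, 0.0, 0.422]
force: [0.5, 0.2, 0.5]
opening: 0.0847
finger_force: 0.0
```

```bash
python3 -c "
from station import *
s=read_state();print(s['joint_positions'],s['ee_pos'],s['eef_rot'],s['time'])"
```

```text
[-1.16125383e+00  1.11454439e+00  2.14387687e-01  8.29544473e-04
  1.74516873e+00 -1.20380620e-02] [ 0.39536708 -0.88120207  0.12734627] [3.07409593e+00 6.49480744e-06 4.21751836e-01] 2.85
```

>>> arm_command(motion="85 0 -40 0 0; 85 0 -80 0 0; 85 0 -120 0 0; 85 0 -120 0 0; 85 0 -120 0 0")

```text
time: 3.27
ee_pos: [0.34, -0.7572, 0.1123]
eef_rot: [3.102, -0.0, 0.422]
force: [-0.5, 0.1, -2.2]
opening: 0.085
finger_force: 0.0
```

>>> arm_command(motion="85 0 -30 -28 0; 85 0 -60 -56 0; 85 0 -90 -84 0; 85 0 -120 -112 0; 85 0 -150 -140 0; 85 0 -180 -168 0; 85 0 -210 -196 0; 85 0 -240 -224 0")

```text
time: 3.93
ee_pos: [0.2415, -0.5383, 0.3291]
eef_rot: [3.073, 0.0, 0.422]
force: [0.2, -0.6, 0.9]
opening: 0.085
finger_force: 0.0
```

```bash
cat > st.py <<'E'
from station import *
import numpy as np, json
np.set_printoptions(precision=4,suppress=True)
s=read_state();print(s['joint_positions'],s['ee_pos'],s['eef_rot'],s['time'])
open('log.txt','a').write(json.dumps([list(map(float,s[k])) for k in('joint_positions','ee_pos','eef_rot')])+'\n')
E
python3 st.py
```

```text
[-1.1693  0.2556  1.338   0.0014  1.4794 -0.0204] [ 0.2415 -0.5383  0.3291] [3.0729 0.0001 0.4218] 3.9333
```

>>> arm_command(motion="85 40 -18 -5 -4; 85 77 -39 -15 -8; 85 112 -63 -25 -12; 85 144 -88 -35 -16; 85 173 -115 -45 -20; 85 198 -144 -55 -24; 85 221 -174 -65 -28; 85 241 -205 -75 -32")

```text
time: 4.6
ee_pos: [0.377, -0.2478, 0.3894]
eef_rot: [3.083, 0.035, 0.983]
force: [0.4, -0.8, 0.4]
opening: 0.085
finger_force: 0.0
```

>>> arm_command(motion="85 39 -2 0 -5; 85 78 -7 0 -10; 85 116 -15 0 -15; 85 154 -27 0 -20; 85 190 -42 0 -25; 85 225 -60 0 -30; 85 258 -81 0 -35; 85 289 -105 0 -40")

```text
time: 5.27
ee_pos: [0.4508, 0.0505, 0.3725]
eef_rot: [3.119, 0.064, 1.682]
force: [1.0, -0.1, 0.4]
opening: 0.0851
finger_force: 0.0
```

>>> arm_command(motion="85 39 -2 0 -5; 85 78 -7 0 -10; 85 116 -15 0 -15; 85 154 -27 0 -20; 85 190 -42 0 -25; 85 225 -60 0 -30; 85 258 -81 0 -35; 85 289 -105 0 -40")

```text
time: 5.93
ee_pos: [0.3142, 0.326, 0.3518]
eef_rot: [-3.118, 0.062, 2.382]
force: [1.2, 0.2, -0.1]
opening: 0.0846
finger_force: 0.0
```

```bash
python3 st.py
```

```text
[ 0.8262  0.0754  1.5059 -0.0619  1.5852  0.016 ] [0.3142 0.326  0.3518] [-3.1177  0.0623  2.3816] 5.9333
```

>>> arm_command(motion="85 39 -2 -10 -5; 85 78 -7 -20 -10; 85 116 -15 -30 -15; 85 154 -27 -40 -20; 85 190 -42 -50 -25; 85 225 -60 -60 -30; 85 258 -81 -70 -35; 85 289 -105 -80 -40")

```text
time: 6.6
ee_pos: [0.0298, 0.4537, 0.4166]
eef_rot: [-3.083, 0.031, 3.08]
force: [0.6, 0.1, -0.3]
opening: 0.085
finger_force: 0.0
```

>>> arm_command(motion="85 35 -2 -20 -4; 85 70 -6 -40 -8; 85 104 -13 -60 -13; 85 135 -22 -85 -17; 85 135 -22 -120 -17; 85 135 -22 -160 -17; 85 135 -22 -200 -17; 85 135 -22 -200 -17")

```text
time: 7.27
ee_pos: [-0.1106, 0.4527, 0.6197]
eef_rot: [-3.093, 0.013, -2.911]
force: [-0.0, -0.0, 1.5]
opening: 0.0853
finger_force: 0.0
```

```bash
python3 st.py
cat >> log.txt <<'E'
[[-1.169,0.32,1.565,0,1.257,-0.02],[0.235,-0.525,0.2],[3.1416,0,0.422]]
[[-1.16149,1.0672,0.21783,0.00042,1.82935,-0.01236],[0.3828,-0.85317,0.16949],[3.11438,0,0.42178]]
[[-1.16125,1.11454,0.214388,0.00083,1.745169,-0.012],[0.395367,-0.881202,0.127346],[3.074096,0,0.42175]]
E
cat > fk.py <<'E'
import numpy as np, json
from scipy.spatial.transform import Rotation as R
from scipy.optimize import least_squares
Z=lambda a:R.from_euler('z',a).as_matrix(); Y=lambda a:R.from_euler('y',a).as_matrix()
def fk(q,p,s4=1,s6=1):
    a1,h,L1,L2,o,L3,b=p; ex=np.array([1,0,0]);ez=np.array([0,0,1])
    A=Z(q[0]); x=A@np.array([a1,0,h]); A=A@Y(q[1]); x=x+A@np.array([0,0,L1]); A=A@Y(q[2]); x=x+A@np.array([o,0,L2])
    A=A@Z(s4*q[3])@Y(q[4]); x=x+A@np.array([0,0,L3]); return x,A@Z(s6*q[5]+b)
def load():
    return [tuple(map(np.array,json.loads(l))) for l in open('log.txt')]
def fit():
    D=load();best=None
    for s4 in(1,-1):
        for s6 in(1,-1):
            def res(p):
                r=[]
                for q,x,e in D:
                    X,A=fk(q,p,s4,s6); r+=list(X-x)+list(.2*(R.from_matrix(A).inv()*R.from_euler('xyz',e)).as_rotvec())
                return np.array(r)
            for b in(0,1.57,3.1,-1.57):
                m=least_squares(res,[0,.3,.4,.4,0,.2,b])
                if best is None or m.cost<best[0]: best=(m.cost,m.x,s4,s6,np.abs(res(m.x)).max())
    return best
E
python3 -c "
from fk import *
print(len(load()),fit())"
```

```text
[ 1.7956  0.2628  0.584  -0.0184  2.3429 -0.0183] [-0.1106  0.4527  0.6197] [-3.0934  0.0129 -2.9107] 7.2667
6 (np.float64(0.00035846846981638564), array([-0.0024017 ,  0.0547949 ,  0.59672528,  0.41917886,  0.02066242,
        0.27267835,  1.57075679]), 1, 1, np.float64(0.012311249284460063))
```

>>> arm_command(motion="85 0 -20 -35 0; 85 0 -40 -70 0; 85 0 -60 -105 0; 85 0 -80 -140 0; 85 0 -100 -175 0; 85 0 -120 -210 0; 85 0 -140 -245 0; 85 0 -160 -280 0")

```text
time: 7.93
ee_pos: [-0.0964, 0.3931, 0.7051]
eef_rot: [-3.14, 0.015, -2.911]
force: [-0.2, 0.1, 0.1]
opening: 0.0846
finger_force: 0.0
```

```bash
python3 st.py
```

```text
[ 1.7958  0.3035  0.2144 -0.0304  2.6248 -0.0316] [-0.0964  0.3931  0.7051] [-3.1403  0.015  -2.9113] 7.9333
```

>>> arm_command(motion="85 0 -35 -22 0; 85 0 -70 -44 0; 85 0 -105 -66 0; 85 0 -140 -88 0; 85 0 -175 -110 0; 85 0 -210 -132 0; 85 0 -245 -154 0; 85 0 -280 -176 0")

```text
time: 8.6
ee_pos: [-0.0842, 0.3511, 0.7338]
eef_rot: [3.068, 0.019, -2.911]
force: [-0.1, -0.2, 0.5]
opening: 0.0852
finger_force: 0.0
```

```bash
python3 st.py
```

```text
[ 1.7919  0.228   0.2152 -0.0368  2.6247 -0.0424] [-0.0842  0.3511  0.7338] [ 3.0685  0.0189 -2.9114] 8.6
```

>>> arm_command(motion="85 0 -30 -27 0; 85 0 -60 -54 0; 85 0 -90 -81 0; 85 0 -120 -108 0; 85 0 -150 -135 0; 85 0 -180 -162 0; 85 0 -210 -189 0; 85 0 -240 -216 0")

```text
time: 9.27
ee_pos: [-0.0712, 0.3073, 0.7592]
eef_rot: [2.994, 0.024, -2.912]
force: [0.2, 0.2, 1.4]
opening: 0.0849
finger_force: 0.0
```

>>> arm_command(motion="85 0 -200 -180 0; 85 0 -400 -360 0; 85 0 -600 -540 0; 85 0 -600 -540 0")

```text
time: 9.6
ee_pos: [-0.0586, 0.2629, 0.7807]
eef_rot: [2.921, 0.029, -2.913]
force: [-0.0, -0.9, -0.6]
opening: 0.0851
finger_force: 0.0
```

```bash
python3 st.py
```

```text
[ 1.7784  0.0802  0.2142 -0.0483  2.6254 -0.0689] [-0.0586  0.2629  0.7807] [ 2.921   0.0291 -2.913 ] 9.6
```

>>> arm_command(motion="85 0 -400 -360 0; 85 0 -400 -360 0")

```text
time: 9.77
ee_pos: [-0.0505, 0.231, 0.7935]
eef_rot: [2.871, 0.034, -2.914]
force: [0.1, -0.3, 0.3]
opening: 0.085
finger_force: 0.0
```

>>> arm_command(motion="85 0 -400 -360 0; 85 0 -400 -360 0; 85 0 -400 -360 0")

```text
time: 10.02
ee_pos: [-0.0399, 0.1887, 0.8077]
eef_rot: [2.805, 0.04, -2.916]
force: [-0.1, -0.7, 0.0]
opening: 0.0852
finger_force: 0.0
```

>>> arm_command(motion="85 0 -400 -360 0; 85 0 -400 -360 0; 85 0 -400 -360 0")

```text
time: 10.27
ee_pos: [-0.0309, 0.1508, 0.8178]
eef_rot: [2.747, 0.05, -2.931]
force: [0.0, -1.4, -0.0]
opening: 0.0849
finger_force: 0.0
```

>>> arm_command(motion="85 0 -400 -360 0; 85 0 -400 -360 0; 85 0 -400 -360 0")

```text
time: 10.52
ee_pos: [-0.0193, 0.1105, 0.8258]
eef_rot: [2.688, 0.059, -2.914]
force: [0.2, -0.3, 0.1]
opening: 0.0852
finger_force: 0.0
```

```bash
python3 st.py
```

```text
[ 1.7781 -0.155   0.2141 -0.0889  2.6256 -0.1217] [-0.0193  0.1105  0.8258] [ 2.6879  0.0588 -2.9136] 10.5167
```

>>> arm_command(motion="85 0 -400 -360 0; 85 0 -400 -360 0; 85 0 -400 -360 0")

```text
time: 10.77
ee_pos: [-0.0028, 0.0688, 0.8315]
eef_rot: [2.625, 0.067, -2.931]
force: [-1.0, -1.1, -0.4]
opening: 0.0847
finger_force: 0.0
```

>>> arm_command(motion="85 0 -400 -360 0; 85 0 -400 -360 0; 85 0 -400 -360 0")

```text
time: 11.02
ee_pos: [0.0122, 0.0268, 0.8344]
eef_rot: [2.564, 0.076, -2.936]
force: [-0.2, -0.1, 0.0]
opening: 0.085
finger_force: 0.0
```

```bash
python3 st.py
```

```text
[ 1.8165 -0.2813  0.2141 -0.174   2.6255 -0.1593] [0.0122 0.0268 0.8344] [ 2.5636  0.0759 -2.9361] 11.0167
```

>>> arm_command(motion="85 0 -400 -360 0; 85 0 -400 -360 0; 85 0 -400 -360 0")

```text
time: 11.27
ee_pos: [0.0284, -0.0156, 0.8343]
eef_rot: [2.502, 0.086, -2.942]
force: [-0.1, -0.0, 0.4]
opening: 0.0852
finger_force: 0.0
```

>>> arm_command(motion="85 0 -400 -360 0; 85 0 -400 -360 0; 85 0 -400 -360 0")

```text
time: 11.52
ee_pos: [0.0459, -0.0581, 0.8312]
eef_rot: [2.44, 0.098, -2.95]
force: [-1.0, -1.0, 0.1]
opening: 0.0848
finger_force: 0.0
```

>>> arm_command(motion="85 0 -400 -360 0; 85 0 -400 -360 0; 85 0 -400 -360 0")

```text
time: 11.77
ee_pos: [0.0649, -0.1007, 0.8249]
eef_rot: [2.379, 0.111, -2.961]
force: [-0.5, -0.3, -1.2]
opening: 0.0852
finger_force: 0.0
```

```bash
python3 st.py
```

```text
[ 1.8342 -0.4736  0.2141 -0.2813  2.6255 -0.2621] [ 0.0649 -0.1007  0.8249] [ 2.3794  0.1106 -2.9615] 11.7667
```

>>> arm_command(motion="85 150 -400 -360 0; 85 150 -400 -360 0; 85 150 -400 -360 0")

```text
time: 12.02
ee_pos: [0.0522, -0.1445, 0.8179]
eef_rot: [2.317, 0.122, -2.973]
force: [-0.0, 0.7, 0.1]
opening: 0.0848
finger_force: 0.0
```

```bash
python3 st.py
cat >> fk.py <<'E'
def axes(e): return R.from_euler('xyz',e).as_matrix()
E
python3 -c "
from fk import *
for q,x,e in load(): print(axes(e)[:,2],np.degrees(np.arctan2(axes(e)[1,2],axes(e)[0,2])))
import fk
# richer fit: lateral/wrist offsets
print(fit())
D=load()
def f(q,p):
    A=Z(q[0]); x=A@np.array([p[0],p[7],p[1]]); A=A@Y(q[1]+p[10]); x=x+A@np.array([0,0,p[2]]); A=A@Y(q[2]+p[11]); x=x+A@np.array([p[4],0,p[3]])
    A=A@Z(q[3])@Y(q[4]-p[10]-p[11]); x=x+A@np.array([p[8],p[9],p[5]]); return x,A@Z(q[5]+p[6])
def res(p): return np.concatenate([np.r_[f(q,p)[0]-x,.2*(R.from_matrix(f(q,p)[1]).inv()*R.from_euler('xyz',e)).as_rotvec()] for q,x,e in D])
m=least_squares(res,[0,.3,.4,.4,0,.2,1.57,0,0,0,0,0]);print(m.cost,m.x,abs(m.fun).max())
np.save('p.npy',m.x)
"
```

```text
[ 1.7634 -0.5335  0.2141 -0.2043  2.6254 -0.2521] [ 0.0522 -0.1445  0.8179] [ 2.3173  0.1222 -2.9726] 12.0167
[ 0.02803964 -0.06260967 -0.99764413] -65.874860365629
[ 0.02866821 -0.06013977 -0.9977782 ] -64.51318654301878
[ 0.02360641 -0.04394492 -0.99875502] -61.75612085562833
[-3.00898541e-06  6.70192135e-06 -1.00000000e+00] 114.17881895452075
[ 0.01113908 -0.02482472 -0.99962976] -65.83378611697215
[ 0.0276093  -0.06153544 -0.99772297] -65.83550499035753
[ 0.01492804  0.002153   -0.99988625] 8.206907048901616
[ 0.00166238  0.07543279 -0.9971495 ] 88.73752329538786
[-0.02191828  0.21959799 -0.9753442 ] 95.69986646281356
[-0.0475558   0.4388522  -0.89729995] 96.18466925860083
[-0.04931781  0.54777884 -0.8351683 ] 95.14460205037474
[-0.04516112  0.69362533 -0.71891889] 93.72520234855357
[-0.04182366  0.73754764 -0.67399871] 93.24556101676619
(np.float64(0.0008097053586958265), array([0.00264289, 0.13193793, 0.58818581, 0.41517554, 0.02882581,
       0.33442685, 1.57077808]), 1, 1, np.float64(0.011571649775555248))
2.8604714943140513e-07 [-7.39779398e-05  1.39869078e-01  5.91954313e-01  4.16773867e-01
  2.54078167e-02  3.49493195e-01  1.57074418e+00  1.01096764e-02
 -1.35168466e-04  1.33207199e-03  2.66687217e-04 -1.15611627e-03] 0.0003959348018967579
```

```bash
cat > ov.py <<'E'
from h import *
s=grab_frame('scene');t=grab_frame('top')
c=np.array([.5712,.056,.267]); az0=np.radians(-77.25)
rows=[]
for f,(x0,y0) in((s,(322,170)),(t,(262,180))):
    P=[]
    for tw in(None,0,30,-30,-50):
        im=cv2.resize(f['color'][y0:y0+45,x0:x0+40],None,fx=4,fy=4,interpolation=3)
        if tw is not None:
            n=az0+np.radians(tw); e=np.array([-np.sin(n),np.cos(n),0])
            for r in(.016,.022):
                th=np.linspace(0,2*np.pi,60); X=c+r*(np.cos(th)[:,None]*e+np.sin(th)[:,None]*[0,0,1])
                q=((proj(f,X)-[x0,y0]+.5)*4).astype(int)
                cv2.polylines(im,[q.reshape(-1,1,2)],True,(255,0,0),1)
        P.append(im[:,:158])
    rows.append(np.hstack(P))
save('ov.png',np.vstack(rows))
E
python3 ov.py
```

```text
(no output)
```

View pics/ov.png

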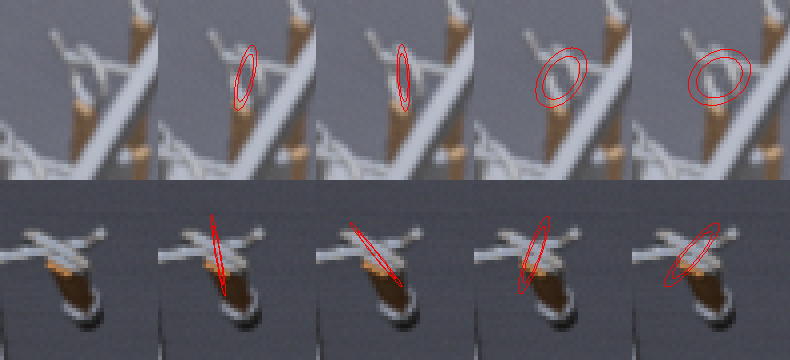

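The first scene overlay shows the ring leaning the other way from twist 0 (ring spans ≈(331,187)–(347,195)): the tool hangs turned on its hook. I'll fit the turn numerically.

```bash
cat > tw.py <<'E'
from h import *
s=grab_frame('scene');t=grab_frame('top')
az0=np.radians(-77.25);h=np.array([np.cos(az0),np.sin(az0),0]);b=np.array([.5624,.0977,.267])
y=np.array([.9754,.2206,0])
G={}
for k,f in(('s',s),('t',t)): G[k]=f['color'].astype(np.float32).min(2)
th=np.linspace(0,2*np.pi,90)
out=[]
for hook,yo in(('mid',0),('far',.115),('near',-.115)):
  best=[]
  for tw in range(-85,90,5):
    n=az0+np.radians(tw); e=np.array([-np.sin(n),np.cos(n),0]); bb=None
    for d in np.arange(.034,.056,.002):
      for dy in(-.003,0,.003):
       for dz in(-.002,.001):
        c=b+y*(yo+dy)+h*d+[0,0,dz]; v=[]
        for k,f in(('s',s),('t',t)):
            X=c+.019*(np.cos(th)[:,None]*e+np.sin(th)[:,None]*[0,0,1]); q=proj(f,X).astype(np.float32)
            v.append(cv2.remap(G[k],q[None,:,0],q[None,:,1],1).mean())
        sc=sum(v)
        if bb is None or sc>bb[0]: bb=(round(float(sc),1),[round(float(a)) for a in v],tw,round(d,3),dy,dz)
    best.append(bb)
  print(hook,sorted(best,reverse=True)[:6])
E
python3 tw.py
```

```text
mid [(276.4, [149, 128], 80, np.float64(0.034), 0, -0.002), (276.3, [148, 128], 75, np.float64(0.034), 0, -0.002), (270.6, [145, 126], 50, np.float64(0.042), 0, 0.001), (269.7, [148, 121], 85, np.float64(0.034), 0, -0.002), (268.4, [141, 128], 55, np.float64(0.04), 0.003, 0.001), (267.4, [143, 124], 45, np.float64(0.042), 0, 0.001)]
far [(300.9, [162, 139], 45, np.float64(0.046), -0.003, 0.001), (298.9, [159, 140], 50, np.float64(0.046), -0.003, 0.001), (297.1, [164, 134], 40, np.float64(0.046), -0.003, 0.001), (294.0, [155, 139], 55, np.float64(0.046), -0.003, 0.001), (290.7, [162, 129], 35, np.float64(0.046), -0.003, -0.002), (289.1, [151, 138], 60, np.float64(0.046), -0.003, 0.001)]
near [(290.5, [145, 145], 85, np.float64(0.034), 0, 0.001), (287.3, [147, 140], 80, np.float64(0.034), 0, -0.002), (280.7, [141, 140], 55, np.float64(0.04), 0, 0.001), (279.3, [150, 130], 75, np.float64(0.034), -0.003, -0.002), (279.3, [142, 137], 50, np.float64(0.038), 0, 0.001), (278.5, [141, 138], -85, np.float64(0.034), 0.003, 0.001)]
```

```bash
cat > ik.py <<'E'
from fk import *
p=np.load('p.npy')
lo=np.array([-3.11,-.84,.21,-1.34,.05,-2.56]);hi=np.array([3.11,2.01,2.61,4.49,2.63,2.56])
def f(q):
    A=Z(q[0]); x=A@np.array([p[0],p[7],p[1]]); A=A@Y(q[1]+p[10]); x=x+A@np.array([0,0,p[2]]); A=A@Y(q[2]+p[11]); x=x+A@np.array([p[4],0,p[3]])
    A=A@Z(q[3])@Y(q[4]-p[10]-p[11]); x=x+A@np.array([p[8],p[9],p[5]]); return x,A@Z(q[5]+p[6])
def ik(q0,x,A,w=.3):
    def r(q):
        X,B=f(q); return np.r_[X-x,w*R.from_matrix(A.T@B).as_rotvec()]
    m=least_squares(r,np.clip(q0,lo+1e-4,hi-1e-4),bounds=(lo,hi)); return m.x,np.linalg.norm(m.fun)
def path(q,pts,A,n=12,spin=0,show=True):
    X0,_=f(q)
    for P in pts:
        P=np.array(P,float);xs=np.linspace(X0,P,n+1)[1:]
        for x in xs: q,e=ik(q,x,A)
        if show: print(P,np.round(q,2),'err',round(e,4))
        X0=P
    return q
def frame(az,tilt,spin):   # z_t horizontal azimuth (deg), tilt from down; spin=0: tool x horizontal
    a=np.radians(az);t=np.radians(tilt)
    z=np.array([np.cos(a)*np.sin(t),np.sin(a)*np.sin(t),-np.cos(t)]); x=np.array([np.sin(a),-np.cos(a),0]) ; y=np.cross(z,x)
    return np.c_[x,y,z]@Z(np.radians(spin))
E
cat > sim1.py <<'E'
from ik import *
np.set_printoptions(precision=3,suppress=True)
q,x,e=load()[-1];A=axes(e);print(A)
q=path(q,[(-.08,.3,.75),(-.1,.5,.65),(.2,.55,.6),(.45,.4,.55),(.65,.2,.5),(.72,.0,.5),(.72,-.1,.5)],A)
# grasp pose feasibility az 65 tilt 47 both spins
zt=frame(65,47,0)[:,2]; g=np.array([.5705,.056,.175]); T=g+.0187*zt
for s in(0,90,-90,180):
    B=frame(65,47,s); print(s,B[:,1])
    best=None
    for k in range(40):
        rng=np.random.default_rng(k); q0=lo+(hi-lo)*rng.random(6); qq,e=ik(q0,T,B)
        if best is None or e<best[1]-1e-6: best=(qq,e)
    print(best)
E
python3 sim1.py
```

```text
[[-0.978 -0.202 -0.042]
 [-0.167  0.654  0.738]
 [-0.122  0.729 -0.674]]
[-0.08  0.3   0.75] [-0.44 -0.56  1.11  1.5   2.43 -0.94] err 0.0
[-0.1   0.5   0.65] [-1.11 -0.84  1.22  2.4   2.63 -0.56] err 0.031
[0.2  0.55 0.6 ] [-2.1  -0.84  0.93  3.76  2.54 -0.11] err 0.0896
[0.45 0.4  0.55] [-2.72 -0.84  0.49  4.08  2.39 -0.58] err 0.1258
[0.65 0.2  0.5 ] [-3.11 -0.84  0.21  4.01  2.32 -1.09] err 0.1211
[0.72 0.   0.5 ] [-3.11 -0.84  0.21  3.6   2.37 -1.37] err 0.2084
[ 0.72 -0.1   0.5 ] [-3.11 -0.84  0.21  3.38  2.42 -1.54] err 0.269
0 [-0.288 -0.618 -0.731]
(array([-0.357,  0.347,  1.955,  0.998,  1.049,  1.029]), np.float64(3.433298825480591e-12))
90 [-0.906  0.423 -0.   ]
(array([-0.365,  0.35 ,  1.969,  1.021,  1.047,  2.56 ]), np.float64(0.006074110594859239))
-90 [ 0.906 -0.423 -0.   ]
(array([-0.357,  0.347,  1.955,  0.998,  1.049, -0.542]), np.float64(1.5807244885847348e-11))
180 [0.288 0.618 0.731]
(array([-0.357,  0.347,  1.955,  0.998,  1.049, -2.113]), np.float64(3.716101970609807e-09))
```

```bash
cat > sim2.py <<'E'
from ik import *
np.set_printoptions(precision=3,suppress=True)
q0,x,e=load()[-1];A=axes(e)
for pts in ([(.0,.1,.78),(-.02,.25,.75),(.2,.25,.65),(.4,.1,.6),(.6,-.05,.5),(.75,-.1,.5)],[(.2,-.05,.75),(.4,-.05,.65),(.6,-.1,.5)],[(.05,.05,.8),(.25,.1,.65),(.4,.0,.6),(.6,-.1,.5)]):
    print('--');q=path(q0,pts,A,16)
E
python3 sim2.py
```

```text
--
[0.   0.1  0.78] [ 1.74 -0.58  0.94 -0.09  1.96 -0.13] err 0.0
[-0.02  0.25  0.75] [ 2.57 -0.47  1.12 -0.67  1.85  0.36] err 0.0012
[0.2  0.25 0.65] [ 3.11 -0.84  1.36 -1.1   2.15  0.46] err 0.0081
[0.4 0.1 0.6] [ 2.9  -0.84  0.83 -1.31  2.49 -0.2 ] err 0.092
[ 0.6  -0.05  0.5 ] [ 2.64 -0.84  0.21 -1.34  2.58 -0.78] err 0.2229
[ 0.75 -0.1   0.5 ] [ 2.58 -0.84  0.21 -1.34  2.46 -0.84] err 0.3241
--
[ 0.2  -0.05  0.75] [ 2.21 -0.76  0.78 -0.57  2.3  -0.15] err 0.0
[ 0.4  -0.05  0.65] [ 2.57 -0.84  0.6  -1.17  2.52 -0.48] err 0.0479
[ 0.6 -0.1  0.5] [ 2.58 -0.84  0.21 -1.34  2.59 -0.82] err 0.2209
--
[0.05 0.05 0.8 ] [ 1.92 -0.59  0.79 -0.26  2.11 -0.1 ] err 0.0
[0.25 0.1  0.65] [ 2.67 -0.84  1.16 -0.85  2.19  0.16] err 0.0303
[0.4 0.  0.6] [ 2.69 -0.84  0.69 -1.22  2.54 -0.37] err 0.0915
[ 0.6 -0.1  0.5] [ 2.58 -0.84  0.21 -1.34  2.59 -0.82] err 0.2209
```

```bash
cat > sim3.py <<'E'
from ik import *
np.set_printoptions(precision=3,suppress=True)
q0,x,e=load()[-1];A=axes(e)
u=np.array([np.cos(q0[0]),np.sin(q0[0]),0])
pts=[x+u*.25+[0,0,-.03],x+u*.5+[0,0,-.1],x+u*.75+[0,0,-.17]]
q=path(q0,pts+[(.2,.55,.6),(.45,.4,.55),(.65,.2,.5),(.72,.0,.5),(.72,-.1,.5)],A,16)
print([A.T@(b-a)*1000 for a,b in zip([x]+pts,pts)])
E
python3 sim3.py
```

```text
[0.004 0.101 0.788] [ 1.76 -0.57  0.91 -0.11  1.98 -0.12] err 0.0
[-0.044  0.346  0.718] [ 1.76 -0.4   1.21 -0.1   1.5  -0.07] err 0.0
[-0.091  0.592  0.648] [ 1.76 -0.08  1.21 -0.11  1.18 -0.03] err 0.0
[0.2  0.55 0.6 ] [ 0.91 -0.07  1.33  0.54  1.24 -0.89] err 0.0
[0.45 0.4  0.55] [ 0.27  0.12  1.25  0.81  1.55 -1.44] err 0.0
[0.65 0.2  0.5 ] [-0.1   0.44  0.92  0.85  1.83 -1.69] err 0.0
[0.72 0.   0.5 ] [-0.35  0.72  0.43  0.94  2.15 -1.67] err 0.0
[ 0.72 -0.1   0.5 ] [-0.47  0.83  0.21  1.02  2.28 -1.62] err 0.0079
[array([  9.534, 148.39 , 203.198]), array([ 14.411, 119.246, 230.158]), array([ 14.411, 119.246, 230.158])]
```

>>> arm_command(motion="85 1 21 29 0; 85 3 42 58 0; 85 4 64 87 0; 85 5 85 116 0; 85 7 106 145 0; 85 8 127 174 0; 85 9 148 203 0; 85 9 148 203 0")

```text
time: 12.88
ee_pos: [0.0028, 0.1121, 0.7826]
eef_rot: [2.338, 0.123, -2.969]
force: [-0.7, 1.4, -0.6]
opening: 0.0849
finger_force: 0.0
```

>>> arm_command(motion="85 2 17 33 0; 85 4 34 66 0; 85 6 51 99 0; 85 8 68 131 0; 85 10 85 164 0; 85 12 102 197 0; 85 14 119 230 0; 85 14 119 230 0")

```text
time: 13.55
ee_pos: [-0.0442, 0.3555, 0.7075]
eef_rot: [2.339, 0.123, -2.97]
force: [0.5, -0.3, -1.6]
opening: 0.0848
finger_force: 0.0
```

>>> arm_command(motion="85 2 17 33 0; 85 4 34 66 0; 85 6 51 99 0; 85 8 68 131 0; 85 10 85 164 0; 85 12 102 197 0; 85 14 119 230 0; 85 14 119 230 0")

```text
time: 14.22
ee_pos: [-0.0918, 0.5993, 0.6344]
eef_rot: [2.338, 0.123, -2.969]
force: [0.7, 0.4, -1.5]
opening: 0.0847
finger_force: 0.0
```

```bash
python3 st.py
cat > mv.py <<'E'
# tool-axis shifts (mm) from the present pose through world points
import sys; from ik import *
from station import read_state
np.set_printoptions(precision=1,suppress=True)
s=read_state();A=axes(s['eef_rot']);x=np.array(s['ee_pos'])
for a in sys.argv[1:]:
    P=np.array(eval(a)); print(P,A.T@(P-x)*1000,np.linalg.norm(P-x)*1000)
E
python3 mv.py .2,.55,.6 .45,.4,.55 .65,.2,.5 .72,0,.5
```

```text
[ 1.7597 -0.0634  1.2208 -0.1049  1.1796 -0.0372] [-0.0918  0.5993  0.6344] [ 2.3378  0.1228 -2.969 ] 14.2167
[0.2 0.6 0.6] [-272.7 -117.7  -23.7] 297.9381266632666
[0.5 0.4 0.6] [-485.4 -305.2 -107.8] 583.4442886568041
[0.7 0.2 0.5] [-640.8 -515.8 -226.1] 853.1115979823924
[0.7 0.  0.5] [-675.1 -664.  -373.7] 1017.9807847482707
```

>>> arm_command(motion="85 -34 -15 -3 0; 85 -68 -29 -6 0; 85 -102 -44 -9 0; 85 -136 -59 -12 0; 85 -170 -74 -15 0; 85 -205 -88 -18 0; 85 -239 -103 -21 0; 85 -273 -118 -24 0")

```text
time: 14.88
ee_pos: [0.2041, 0.543, 0.6076]
eef_rot: [2.323, 0.121, -2.972]
force: [-0.4, 1.6, 0.7]
opening: 0.0851
finger_force: 0.0
```

>>> arm_command(motion="85 -27 -23 -10 0; 85 -53 -47 -21 0; 85 -80 -70 -31 0; 85 -106 -93 -42 0; 85 -133 -117 -52 0; 85 -160 -140 -63 0; 85 -186 -164 -73 0; 85 -213 -187 -84 0")

```text
time: 15.55
ee_pos: [0.4537, 0.3932, 0.5541]
eef_rot: [2.322, 0.119, -2.972]
force: [-0.2, 1.6, 0.4]
opening: 0.085
finger_force: 0.0
```

>>> arm_command(motion="85 -19 -26 -15 0; 85 -39 -53 -30 0; 85 -58 -79 -44 0; 85 -78 -105 -59 0; 85 -97 -132 -74 0; 85 -116 -158 -89 0; 85 -136 -185 -103 0; 85 -155 -211 -118 0")

```text
time: 16.22
ee_pos: [0.6529, 0.1936, 0.4992]
eef_rot: [2.321, 0.119, -2.972]
force: [0.8, 0.6, 0.0]
opening: 0.0848
finger_force: 0.0
```

>>> arm_command(motion="85 -6 -25 -25 0; 85 -11 -49 -49 0; 85 -17 -74 -74 0; 85 -23 -99 -99 0; 85 -28 -123 -123 0; 85 -34 -148 -148 0; 85 -34 -148 -148 0")

```text
time: 16.8
ee_pos: [0.725, -0.0125, 0.4909]
eef_rot: [2.32, 0.114, -2.979]
force: [0.3, 0.0, -1.7]
opening: 0.0847
finger_force: 0.0
```

```bash
python3 st.py; python3 mv.py .95,-.11,.5 .95,0,.5
```

```text
[-0.3643  0.735   0.4126  0.938   2.1564 -1.6652] [ 0.725  -0.0125  0.4909] [ 2.3196  0.1136 -2.9791] 16.8
[ 0.9 -0.1  0.5] [-205.9 -100.8  -87.4] 245.3724990619734
[0.9 0.  0.5] [-223.6  -28.4   -6.5] 225.50562490144756
```

>>> arm_command(motion="85 -400 -200 -170 0; 85 -400 -200 -170 0; 85 -400 -200 -170 0; 85 -400 -200 -170 0; 85 -400 -200 -170 0; 85 -400 -200 -170 0")

```text
time: 17.3
ee_pos: [0.7972, -0.0421, 0.4206]
eef_rot: [2.318, 0.141, -2.991]
force: [-0.0, 0.4, 0.8]
opening: 0.085
finger_force: 0.0
```

>>> arm_command(motion="85 -400 -200 -170 0; 85 -400 -200 -170 0; 85 -400 -200 -170 0")

```text
time: 17.55
ee_pos: [0.8258, -0.0593, 0.3794]
eef_rot: [2.317, 0.16, -3.012]
force: [-0.0, 0.2, 0.2]
opening: 0.0847
finger_force: 0.0
```

```bash
cat >> mv.py <<'E'
print('z az,tilt',np.degrees(np.arctan2(A[1,2],A[0,2])),np.degrees(np.arccos(-A[2,2])),'y',A[:,1].round(3),'x',A[:,0].round(3))
E
python3 st.py; python3 mv.py 1.1,-.11,.5
```

```text
[-0.3835  0.9637  0.2153  0.9291  2.0964 -1.7164] [ 0.8258 -0.0593  0.3794] [ 2.317   0.1604 -3.012 ] 17.55
[ 1.1 -0.1  0.5] [-281.2   -1.9 -115. ] 303.81347211163876
z az,tilt 89.02366261406407 47.9212642751829 y [-0.2  0.7  0.7] x [-1.  -0.1 -0.2]
```

```bash
python3 mv.py 1.16,-.187,.54 1.16,-.187,.48
```

```text
[ 1.2 -0.2  0.5] [-336.5  -35.8 -198.1] 392.16114822059865
[ 1.2 -0.2  0.5] [-326.9  -79.3 -157.9] 371.6462337402456
z az,tilt 89.02366261406407 47.9212642751829 y [-0.2  0.7  0.7] x [-1.  -0.1 -0.2]
```

>>> arm_command(motion="85 -330 -45 -190 0; 85 -330 -45 -190 0; 85 -330 -45 -190 0")

```text
time: 17.8
ee_pos: [0.8388, -0.0623, 0.3744]
eef_rot: [2.314, 0.182, -3.035]
force: [-0.6, 0.6, 0.3]
opening: 0.0847
finger_force: 0.0
```

>>> arm_command(motion="85 -330 -45 -190 0; 85 -330 -45 -190 0; 85 -330 -45 -190 0")

```text
time: 18.05
ee_pos: [0.8502, -0.0676, 0.3709]
eef_rot: [2.312, 0.203, -3.059]
force: [-0.5, 0.3, -0.3]
opening: 0.0851
finger_force: 0.0
```

>>> arm_command(motion="85 -330 -45 -190 0; 85 -330 -45 -190 0; 85 -330 -45 -190 0")

```text
time: 18.3
ee_pos: [0.8601, -0.0747, 0.3687]
eef_rot: [2.309, 0.223, -3.083]
force: [0.5, 0.4, 0.1]
opening: 0.085
finger_force: 0.0
```

```bash
python3 st.py; python3 mv.py 1.18,-.187,.52 1.18,-.187,.42
```

```text
[-0.4006  0.9815  0.2148  0.9341  2.0058 -1.7373] [ 0.8601 -0.0747  0.3687] [ 2.3085  0.223  -3.0826] 18.3
[ 1.2 -0.2  0.5] [-338.5  -30.1 -149.6] 371.27135407090776
[ 1.2 -0.2  0.4] [-316.3 -102.3  -84. ] 342.91638165693985
z az,tilt 82.01312824558757 49.00768584367862 y [-0.2  0.7  0.7] x [-1.  -0.1 -0.2]
```

>>> arm_command(motion="85 -330 -55 -125 0; 85 -330 -55 -125 0; 85 -330 -55 -125 0")

```text
time: 18.55
ee_pos: [0.8779, -0.074, 0.3578]
eef_rot: [2.305, 0.243, -3.106]
force: [0.4, -0.3, -0.6]
opening: 0.0851
finger_force: 0.0
```

>>> arm_command(motion="85 -330 -55 -125 0; 85 -330 -55 -125 0; 85 -330 -55 -125 0")

```text
time: 18.8
ee_pos: [0.8934, -0.0758, 0.3503]
eef_rot: [2.302, 0.264, -3.131]
force: [-0.3, -0.2, -0.1]
opening: 0.0853
finger_force: 0.0
```

>>> arm_command(motion="85 -330 -55 -110 0; 85 -330 -55 -110 0; 85 -330 -55 -110 0")

```text
time: 19.05
ee_pos: [0.9089, -0.0775, 0.3439]
eef_rot: [2.298, 0.287, 3.127]
force: [-0.5, 0.8, -0.1]
opening: 0.0851
finger_force: 0.0
```

>>> arm_command(motion="85 -330 -55 -110 0; 85 -330 -55 -110 0; 85 -330 -55 -110 0")

```text
time: 19.3
ee_pos: [0.9223, -0.0816, 0.3402]
eef_rot: [2.294, 0.309, 3.101]
force: [-0.6, -0.5, 0.5]
opening: 0.0849
finger_force: 0.0
```

```bash
python3 st.py; python3 mv.py 1.2,-.21,.46
```

```text
[-0.3977  1.0232  0.2151  0.9339  1.8496 -1.7666] [ 0.9223 -0.0816  0.3402] [2.2937 0.3088 3.1007] 19.3
[ 1.2 -0.2  0.5] [-305.7  -56.2 -106.4] 328.55646270097435
z az,tilt 72.64546167753778 50.932038247147815 y [-0.2  0.7  0.7] x [-1.   0.  -0.3]
```

>>> arm_command(motion="85 -310 -60 -90 0; 85 -310 -60 -90 0; 85 -310 -60 -90 0")

```text
time: 19.55
ee_pos: [0.9362, -0.087, 0.3349]
eef_rot: [2.289, 0.331, 3.074]
force: [0.8, -0.5, 0.4]
opening: 0.0852
finger_force: 0.0
```

>>> arm_command(motion="85 -310 -60 -90 0; 85 -310 -60 -90 0; 85 -310 -60 -90 0")

```text
time: 19.8
ee_pos: [0.9481, -0.0945, 0.3324]
eef_rot: [2.284, 0.354, 3.046]
force: [-0.6, -0.3, -0.1]
opening: 0.0848
finger_force: 0.0
```

>>> arm_command(motion="85 -310 -60 -90 0; 85 -310 -60 -90 0; 85 -310 -60 -90 0")

```text
time: 20.05
ee_pos: [0.9583, -0.1044, 0.3328]
eef_rot: [2.278, 0.377, 3.017]
force: [-0.8, 0.1, -0.6]
opening: 0.0852
finger_force: 0.0
```

```bash
python3 st.py
cat > plan.py <<'E'
from ik import *
from station import read_state
np.set_printoptions(precision=3,suppress=True)
s=read_state();A=axes(s['eef_rot']);q=s['joint_positions'];x=s['ee_pos']
z=A[:,2]; hx=np.cross([0,0,1],z);hx/=np.linalg.norm(hx)   # horizontal, perpendicular to z
print('z',z,'az,tilt',np.degrees(np.arctan2(z[1],z[0])),np.degrees(np.arccos(-z[2])))
# spin so that tool y = -x now (approx), level
yt=-hx if -hx@(-A[:,0])>0 else hx
sp=np.degrees(np.arctan2(-A[:,0]@yt,A[:,1]@yt)); print('y target',yt,'spin',sp)
B=A@Z(np.radians(sp)); print('B',B)
g=np.array([.5705,.056,.175]); T=g+.0187*z
q1=path(q,[x*.8+.2*np.array([.5,-.15,.45]),(.62,-.1,.42)],A)
qq=q1
for k in range(1,10): qq,e=ik(qq,f(q1)[0],A@Z(np.radians(sp*k/9)))
print(qq,e)
path(qq,[T-.15*z+[0,0,0],T],B)
E
python3 plan.py; python3 mv.py .62,-.1,.42
```

```text
[-0.4144  1.0413  0.2149  0.9429  1.7475 -1.7892] [ 0.9583 -0.1044  0.3328] [2.2783 0.3771 3.0174] 20.05
z [ 0.332  0.724 -0.604] az,tilt 65.40729541362516 52.82311932615313
y target [ 0.909 -0.416 -0.   ] spin 117.52510781780687
B [[ 0.251  0.909  0.332]
 [ 0.549 -0.416  0.724]
 [ 0.797 -0.    -0.604]]
[ 0.867 -0.114  0.356] [-0.47  0.78  0.71  0.92  1.65 -2.01] err 0.0
[ 0.62 -0.1   0.42] [-0.63  0.35  1.32  0.9   1.67 -2.25] err 0.0
[-0.629  0.35   1.319  0.902  1.669 -0.199] 5.111078985756171e-15
[ 0.527 -0.039  0.254] [-0.64  0.28  1.85  0.91  1.39 -0.57] err 0.0
[0.577 0.07  0.164] [-0.4   0.38  1.98  1.1   1.11 -0.67] err 0.0
[ 0.6 -0.1  0.4] [ 280.5  131.3 -161.6] 349.37715863576875
z az,tilt 65.40729541362516 52.82311932615313 y [-0.2  0.7  0.7] x [-0.9  0.1 -0.4]
```

>>> arm_command(motion="85 33 16 -19 7; 85 66 31 -38 14; 85 100 47 -57 21; 85 133 62 -76 28; 85 166 78 -96 35; 85 200 94 -115 42; 85 233 109 -134 49; 85 266 125 -153 56")

```text
time: 20.72
ee_pos: [0.6566, -0.0994, 0.4109]
eef_rot: [2.273, -0.361, 2.423]
force: [-0.1, -0.3, -0.0]
opening: 0.0849
finger_force: 0.0
```

>>> arm_command(motion="85 0 0 0 7; 85 0 0 0 14; 85 0 0 0 21; 85 0 0 0 28; 85 0 0 0 35; 85 0 0 0 42; 85 0 0 0 49; 85 0 0 0 56")

```text
time: 21.38
ee_pos: [0.6588, -0.0998, 0.4105]
eef_rot: [2.966, -0.91, 1.363]
force: [-0.8, -0.1, -0.5]
opening: 0.0845
finger_force: 0.0
```

>>> arm_command(motion="85 0 0 0 5; 85 0 0 0 5.5; 85 0 0 0 5.5")

```text
time: 21.63
ee_pos: [0.6589, -0.0998, 0.4103]
eef_rot: [3.081, -0.92, 1.219]
force: [-0.1, 0.4, -0.5]
opening: 0.0848
finger_force: 0.0
```

```bash
cat > b2.py <<'E'
from h import *
np.set_printoptions(precision=4,suppress=True)
s=grab_frame('scene');t=grab_frame('top')
S=cv2.resize(s['color'][140:290,230:400],None,fx=2.3,fy=2.3,interpolation=3);T=cv2.resize(t['color'][120:290,250:430],None,fx=2.2,fy=2.2,interpolation=3)
im=np.zeros((400,790,3),np.uint8);im[:S.shape[0],:S.shape[1]]=S;im[:T.shape[0],393:393+T.shape[1]]=T[:,:397];save('d1.png',im)
E
python3 b2.py;python3 st.py; python3 mv.py .527,-.039,.254 .577,.07,.164
```

```text
[-0.5946  0.4077  1.2515  0.9078  1.6487 -0.2173] [ 0.6589 -0.0998  0.4102] [ 3.0808 -0.9204  1.2186] 21.7333
[ 0.5 -0.   0.3] [-117.4 -150.8   94.8] 213.30621887164713
[0.6 0.1 0.2] [-116.6 -150.6  244.7] 310.0976514259041
z az,tilt 65.44856641780919 52.81687980274771 y [ 0.9 -0.4  0. ] x [0.2 0.6 0.8]
```

View pics/d1.png

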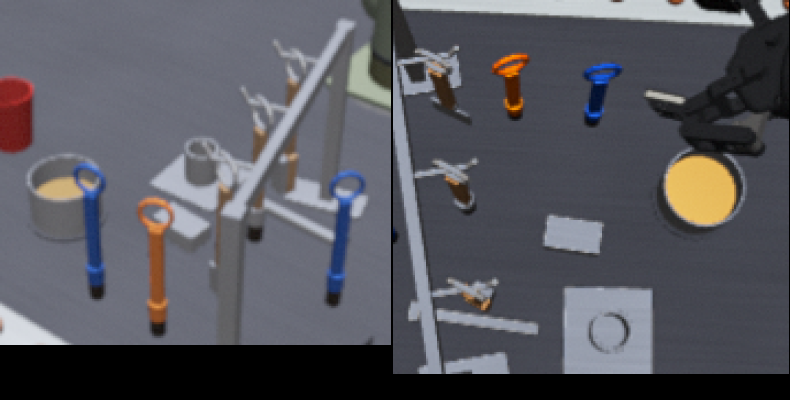

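>>> arm_command(motion="50 -20 -25 16 0; 50 -39 -50 32 0; 50 -59 -75 48 0; 50 -78 -100 64 0; 50 -98 -126 79 0; 50 -117 -151 95 0; 50 -117 -151 95 0")

```text
time: 22.32
ee_pos: [0.5193, -0.034, 0.2487]
eef_rot: [3.109, -0.922, 1.198]
force: [-1.3, 0.4, -0.9]
opening: 0.0501
finger_force: 0.0
```

```bash
cat > b3.py <<'E'
from h import *
import sys
s=grab_frame('scene');t=grab_frame('top')
S=cv2.resize(s['color'][140:260,290:400],None,fx=3.5,fy=3.5,interpolation=3);T=cv2.resize(t['color'][140:260,240:350],None,fx=3.5,fy=3.5,interpolation=3)
save(sys.argv[1],np.hstack([S,T]))
x=read_state()['ee_pos'];print('tcp px',proj(s,x),proj(t,x))
E
python3 b3.py e1.png; python3 mv.py .577,.07,.164
```

```text
tcp px [[323.6625581  174.36806389]] [[319.30581095 222.04591493]]
[0.6 0.1 0.2] [  0.1   1.3 149.4] 149.406010333427
z az,tilt 65.47702776566676 52.86953714619369 y [ 0.9 -0.4  0. ] x [0.2 0.6 0.8]
```

View pics/e1.png

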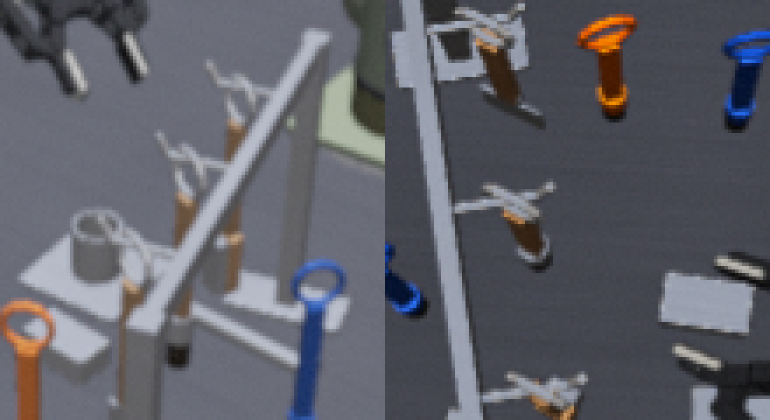

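Gripper tips show in scene at ≈(320,163) and top ≈(330,227), agreeing with the projected TCP less the pads' set-back; the path to the brush handle is free. Advance along the tool axis.

>>> arm_command(motion="50 0 1 30 0; 50 0 1 60 0; 50 0 1 85 0; 50 0 1 105 0; 50 0 1 122 0; 50 0 1 137 0; 50 0 1 149 0; 50 0 1 149 0")

```text
time: 23.08
ee_pos: [0.5785, 0.0702, 0.1641]
eef_rot: [3.082, -0.921, 1.219]
force: [-0.8, -0.5, 0.2]
opening: 0.0503
finger_force: 0.0
```

```bash
python3 b3.py e2.png; python3 mv.py .577,.07,.164
```

```text
tcp px [[344.16499862 222.21762787]] [[275.62396257 204.3146204 ]]
[0.6 0.1 0.2] [-0.5 -1.6  0.9] 1.8563772573633406
z az,tilt 65.39921522376368 52.8387549327104 y [ 0.9 -0.4  0. ] x [0.2 0.6 0.8]
```

View pics/e2.png

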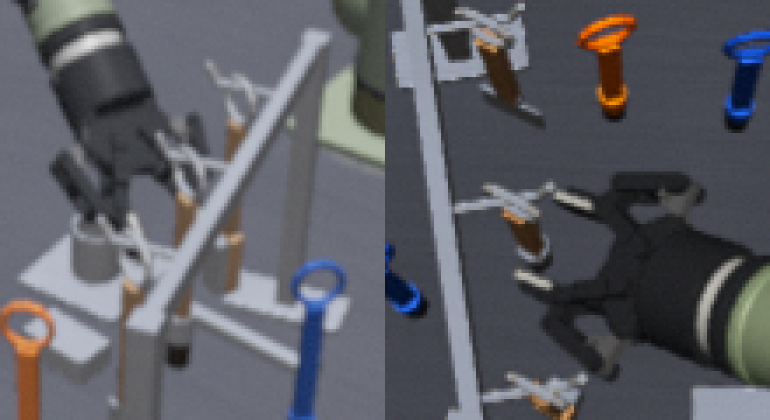

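Pads straddle the handle in both views (top: tips ≈(283,195)/(278,218), handle ≈(280,207)) but look a few mm short; advance 6 mm, then close.

>>> arm_command(motion="50 0 0 6 0; 35 0 0 6 0; 20 0 0 6 0; 5 0 0 6 0; 0 0 0 6 0; 0 0 0 6 0; 0 0 0 6 0; 0 0 0 6 0")

```text
time: 23.85
ee_pos: [0.5794, 0.0735, 0.161]
eef_rot: [3.083, -0.921, 1.216]
force: [1.2, -0.7, 1.9]
opening: 0.0088
finger_force: 58.5
```

```bash
python3 b3.py e3.png; python3 mv.py .577,.07,.164; python3 -c "
from station import *
s=read_state();print(s['force'],s['moment'],s['opening'],s['finger_force'])"
```

```text
tcp px [[345.28044605 224.16347422]] [[273.94205509 204.11047779]]
[0.6 0.1 0.2] [-0.1 -0.6 -5.2] 5.223408492306562
z az,tilt 65.41842055393249 52.84932544980391 y [ 0.9 -0.4  0. ] x [0.2 0.6 0.8]
[ 0.99073217 -0.8934563   1.99039663] [-0.10153588  0.05583718 -0.19992618] 0.009069993449256615 58.52220639906591
```

View pics/e3.png

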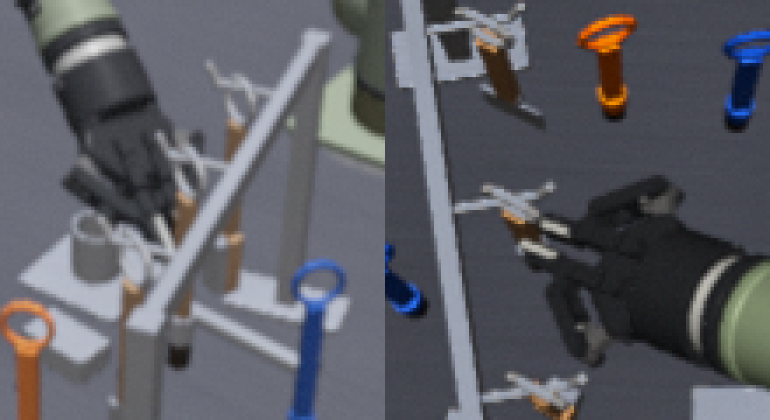

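>>> arm_command(motion="30 0 0 0 0; 40 0 0 0 0; 40 0 0 4 0; 40 0 0 8 0; 20 0 0 8 0; 0 0 0 8 0; 0 0 0 8 0; 0 0 0 8 0")

```text
time: 24.62
ee_pos: [0.582, 0.0794, 0.1561]
eef_rot: [3.083, -0.921, 1.216]
force: [1.1, 0.1, 1.1]
opening: 0.0103
finger_force: 58.5
```

>>> arm_command(motion="0 0 0 0 0; 0 0 0 0 0")

```text
time: 24.78
ee_pos: [0.5819, 0.0794, 0.1561]
eef_rot: [3.083, -0.921, 1.216]
force: [-0.2, 0.4, 1.9]
opening: 0.0099
finger_force: 58.5
```

```bash
python3 b3.py e4.png; python3 mv.py .577,.07,.164; python3 tw.py | head -1; python3 -c "
from station import *
s=read_state();print(s['force'],s['moment'],s['opening'],s['finger_force'])"
```

```text
tcp px [[346.47107406 226.80461247]] [[271.85611468 203.35797243]]
[0.6 0.1 0.2] [ -0.1  -0.6 -13.2] 13.202147479245196
z az,tilt 65.42747339879067 52.84282838893349 y [ 0.9 -0.4  0. ] x [0.2 0.6 0.8]
mid [(274.5, [148, 126], 75, np.float64(0.034), 0, -0.002), (273.4, [149, 125], 70, np.float64(0.034), 0, -0.002), (269.3, [140, 130], 55, np.float64(0.04), 0, 0.001), (269.1, [140, 129], 50, np.float64(0.04), 0, 0.001), (268.8, [146, 122], 80, np.float64(0.034), 0, -0.002), (266.7, [146, 121], 65, np.float64(0.034), 0.003, -0.002)]
[ 0.85980197 -0.02025079  1.17451476] [-0.05542682  0.07366798 -0.0876891 ] 0.010134485612612383 58.57543397694826
```

View pics/e4.png

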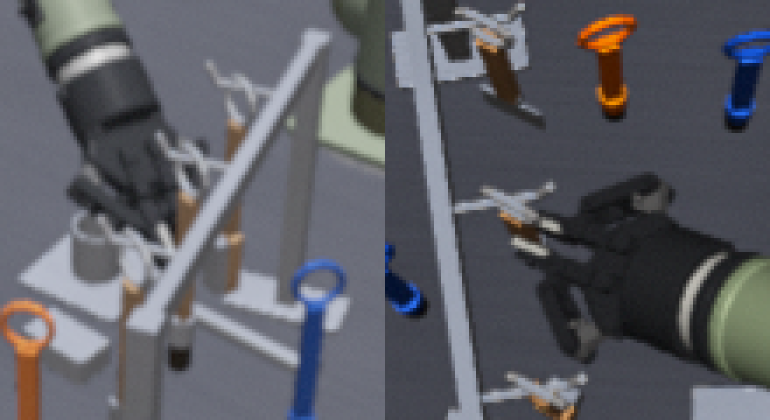

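>>> arm_command(motion="0 3 0.1 -2.3 0; 0 6 0.3 -4.6 0; 0 9 0.4 -6.9 0; 0 12 0.5 -9.1 0; 0 15.5 0.7 -11.8 0; 0 15.5 0.7 -11.8 0")

```text
time: 25.48
ee_pos: [0.582, 0.0793, 0.1763]
eef_rot: [3.081, -0.921, 1.218]
force: [0.9, -0.5, -1.0]
opening: 0.0101
finger_force: 58.4
```

```bash
cat > m2.py <<'E'
from ik import *; import sys
from station import read_state
np.set_printoptions(precision=2,suppress=True)
s=read_state();A=axes(s['eef_rot']);print(s['ee_pos']*1000,s['force'],s['opening']*1000,s['time'])
for a in sys.argv[1:]: v=np.array(eval(a),float); print(v,A.T@v)
E
python3 m2.py "(.2206*70,-.9754*70,0)" "(0,0,-100)"
python3 - <<'E'
from h import *
s=grab_frame('scene');t=grab_frame('top')
# find dark bristle blob / report twist-50 ring score vs centre
az0=np.radians(-77.25);h=np.array([np.cos(az0),np.sin(az0),0]);y=np.array([.9754,.2206,0]);b=np.array([.5624,.0977,.2865])
th=np.linspace(0,2*np.pi,90);best=[]
for tw in(40,48,56):
    n=az0+np.radians(tw);e=np.array([-np.sin(n),np.cos(n),0])
    for d in np.arange(.034,.056,.002):
        for dy in np.arange(-.008,.009,.002):
            for dz in np.arange(-.008,.009,.002):
                c=b+h*d+y*dy+[0,0,dz];X=c+.019*(np.cos(th)[:,None]*e+np.sin(th)[:,None]*[0,0,1]);sc=0
                for f in(s,t):
                    q=proj(f,X).astype(np.float32);sc+=cv2.remap(f['color'].astype(np.float32).min(2),q[None,:,0],q[None,:,1],1).mean()
                best.append((round(float(sc),1),tw,round(d,3),round(dy,3),round(dz,3)))
print(sorted(best,reverse=True)[:6])
E
```

```text
[582.04  79.29 176.32] [ 0.87 -0.55 -1.03] 10.13451950808211 25.4833
[ 15.44 -68.28   0.  ] [-35.54  40.87 -44.34]
[   0.    0. -100.] [-79.6   -3.68  60.41]
[(265.4, 48, np.float64(0.044), np.float64(-0.004), np.float64(0.004)), (264.3, 48, np.float64(0.044), np.float64(-0.004), np.float64(0.002)), (262.8, 48, np.float64(0.044), np.float64(-0.004), np.float64(0.006)), (262.6, 48, np.float64(0.042), np.float64(-0.002), np.float64(0.004)), (262.3, 48, np.float64(0.042), np.float64(-0.002), np.float64(0.002)), (260.1, 48, np.float64(0.04), np.float64(0.0), np.float64(0.004))]
```

>>> arm_command(motion="0 -3 3.5 -3.8 0; 0 -6 7 -7.6 0; 0 -9 10.5 -11.4 0; 0 -12 14 -15 0")

```text
time: 25.92
ee_pos: [0.5874, 0.0554, 0.1751]
eef_rot: [3.084, -0.92, 1.215]
force: [-1.0, -1.0, -2.1]
opening: 0.0102
finger_force: 58.4
```

```bash
python3 m2.py
```

```text
[587.35  55.38 175.08] [-1.   -1.04 -2.07] 10.225217576065422 25.9167
```

>>> arm_command(motion="0 -3 3.5 -3.8 0; 0 -6 7 -7.6 0; 0 -9 10.5 -11.4 0; 0 -12 14 -15 0")

```text
time: 26.25
ee_pos: [0.5926, 0.0323, 0.1752]
eef_rot: [3.084, -0.921, 1.215]
force: [-0.9, 1.7, -1.3]
opening: 0.01
finger_force: 58.4
```

```bash
python3 m2.py
```

```text
[592.65  32.34 175.23] [-0.85  1.66 -1.3 ] 9.992497234666606 26.25
```

>>> arm_command(motion="0 -5 6 -6.3 0; 0 -10 12 -12.7 0; 0 -16 18.5 -20 0; 0 -22 25 -27 0; 0 -22 25 -27 0")

```text
time: 26.67
ee_pos: [0.6032, -0.0114, 0.1747]
eef_rot: [3.081, -0.92, 1.215]
force: [0.7, -0.5, -1.6]
opening: 0.0098
finger_force: 58.5
```

```bash
cat > br.py <<'E'
from h import *
np.set_printoptions(precision=4,suppress=True)
s=grab_frame('scene');t=grab_frame('top')
x=read_state()['ee_pos'];tip=x+np.array([-.011,-.0227,-.079])
print('tcp',x,'tip est',tip,'px',proj(s,tip),proj(t,tip),'ring px',proj(s,tip+[0,0,.19]),proj(t,tip+[0,0,.19]))
P=[]
for f,(w,hh) in((s,(64,90)),(t,(64,70))):
    c=proj(f,tip+[0,0,.1])[0].astype(int); x0,y0=max(c[0]-w//2,0),max(c[1]-hh//2,0)
    im=cv2.resize(f['color'][y0:y0+hh,x0:x0+w],None,fx=6,fy=6,interpolation=3)
    P.append(np.vstack([im,np.zeros((540-im.shape[0],im.shape[1],3),np.uint8)]));print('crop',x0,y0)
save('f1.png',np.hstack(P))
for f,n in((s,'s'),(t,'t')):
    print(n,[(np.round(r['rect']).astype(int).tolist(),round(r['confidence'],2)) for r in recognise('brush',f)[:6]])
E
python3 br.py
```

```text
tcp [ 0.602  -0.0093  0.1748] tip est [ 0.591  -0.032   0.0958] px [[311.6138 229.9524]] [[317.6273 206.7789]] ring px [[312.0444 175.4851]] [[318.1532 189.1631]]
crop 279 157
crop 285 163
s [([370, 225, 13, 45], 0.97), ([291, 226, 13, 62], 0.69), ([264, 207, 11, 62], 0.64), ([444, 277, 29, 34], 0.64), ([305, 169, 11, 63], 0.58)]
t [([311, 183, 17, 25], 0.77), ([297, 143, 15, 28], 0.77), ([333, 150, 22, 26], 0.67), ([225, 211, 29, 21], 0.62), ([373, 190, 38, 16], 0.41)]
```

View pics/f1.png

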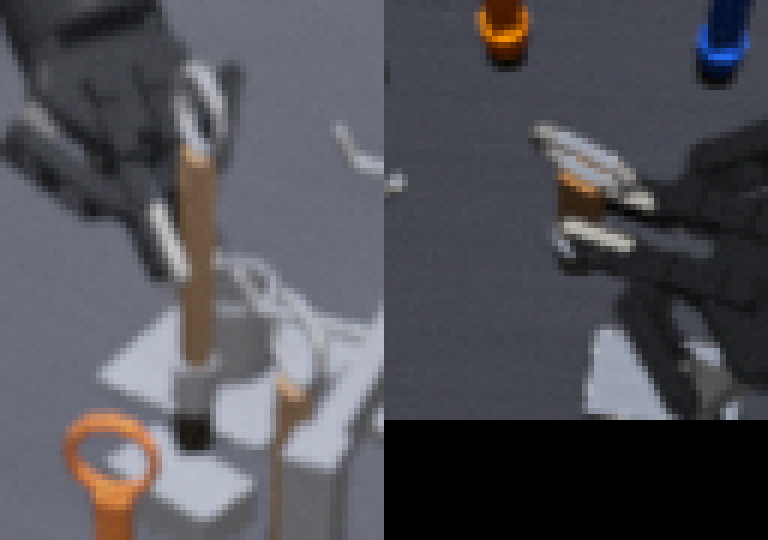

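The brush is off the hook and hanging upright in the grip (bristle end at scene ≈(311,230), as predicted); the hook is empty behind it. Move over the tin and refine the socket position.

```bash
cat > soc.py <<'E'
from h import *
from scipy.optimize import minimize
np.set_printoptions(precision=4,suppress=True)
s=grab_frame('scene');t=grab_frame('top')
print('tip tri',tri([s,t],[(311.2,230.3),(316.6,207.0)]), read_state()['ee_pos'])
th=np.linspace(0,2*np.pi,40)
def cyl(x,y,r,z0,z1): return np.array([[x+r*np.cos(a),y+r*np.sin(a),z] for z in(z0,z1) for a in th])
M={}
for n,f in(('s',s),('t',t)):
    R_=silhouettes('socket',f); r=R_[0]; M[n]=r['region']; print(n,r['confidence'],r['rect'],r['region'].sum())
def model(f,x,y,yaw):
    m=np.zeros((400,640),np.uint8);K=8
    c,d=np.cos(yaw),np.sin(yaw)
    sq=[[x+c*a-d*b,y+d*a+c*b,z] for z in(0,.006) for a in(-.055,.055) for b in(-.055,.055)]
    for X in(sq,cyl(x,y,.025,.006,.06)):
        q=proj(f,X); cv2.fillConvexPoly(m,np.round(cv2.convexHull(q.astype(np.float32))*K).astype(np.int32),1,shift=3)
    return m>0
def cost(p,keys):
    c=0
    for k in keys:
        m=model({'s':s,'t':t}[k],p[0],p[1],p[2]); c+=1-(m&M[k]).sum()/max((m|M[k]).sum(),1)
    return c
for keys in('t','s','st'):
    r=minimize(cost,[.433,-.12,.03],args=(keys,),method='Nelder-Mead',options=dict(initial_simplex=[[.433,-.12,.03],[.443,-.12,.03],[.433,-.11,.03],[.433,-.12,.1]],xatol=1e-4))
    print(keys,r.x,r.fun)
E
python3 soc.py; python3 m2.py "(22,-196,15)"
python3 - <<'E'
import sys; sys.path.insert(0,'.')
import os; os.chdir('.')
from ik import *; from station import read_state
s=read_state();A=axes(s['eef_rot'])
q=path(s['joint_positions'],[(.624,-.205,.19),(.624,-.205,.10),(.624,-.205,.2),(.445,-.098,.2),(.445,-.098,.085)],A)
E
```

```text
tip tri (array([ 0.5914, -0.031 ,  0.095 ]), [1.8, 1.8]) [ 0.6016 -0.0082  0.175 ]
s 0.62 [296.8, 197.2, 41.8, 34.5] 486
t 0.6 [330.0, 251.1, 41.1, 46.1] 1591
t [ 0.4346 -0.1208  0.0454] 0.053539559785841795
s [ 0.4368 -0.1218 -0.0141] 0.41636582430806257
st [ 0.4344 -0.1211  0.0327] 0.4851031791478442
[601.65  -8.2  175.06] [-0.93 -0.95 -1.84] 10.144344879777606 27.0667
[  22. -196.   15.] [ -94.67   97.22 -143.91]
[ 0.624 -0.205  0.19 ] [-0.75  0.6   1.49  0.86  1.49 -0.64] err 0.0
[ 0.624 -0.205  0.1  ] [-0.75  0.69  1.57  0.88  1.38 -0.77] err 0.0
[ 0.624 -0.205  0.2  ] [-0.75  0.59  1.48  0.86  1.5  -0.63] err 0.0
[ 0.445 -0.098  0.2  ] [-0.84  0.31  1.97  0.83  1.41 -0.84] err 0.0
[ 0.445 -0.098  0.085] [-0.84  0.49  2.09  0.89  1.22 -1.07] err 0.0
```

>>> arm_command(motion="0 -8 8 -12 0; 0 -22 22 -33 0; 0 -38 39 -58 0; 0 -54 56 -82 0; 0 -70 72 -107 0; 0 -84 86 -128 0; 0 -95 97 -144 0; 0 -95 97 -144 0")

```text
time: 27.73
ee_pos: [0.6246, -0.2107, 0.1892]
eef_rot: [3.079, -0.918, 1.214]
force: [-0.1, -0.4, -0.6]
opening: 0.0099
finger_force: 58.6
```

```bash
python3 - <<'E'
from h import *
t=grab_frame('top');s=grab_frame('scene')
x=read_state()['ee_pos'];tip=x+np.array([-.0105,-.0227,-.0795]);print(x,tip,proj(s,tip),proj(t,tip))
for n,f in(('s',s),('t',t)):
    print(n,[(np.round(r['rect']).astype(int).tolist(),round(r['confidence'],2)) for r in recognise('tin',f)[:3]], proj(f,[[.6132+a,-.2276+b,.07] for a,b in((.05,0),(-.05,0),(0,.05),(0,-.05))]).round().tolist())
E
python3 m2.py "(0,0,-10)"
```

```text
[ 0.62333974 -0.20623172  0.18937493] [ 0.61283974 -0.22893172  0.10987493] [[256.21595025 205.9288925 ]] [[394.66784744 201.1468714 ]]
s [([244, 205, 31, 36], 0.85)] [[246.0, 224.0], [268.0, 209.0], [269.0, 222.0], [246.0, 211.0]]
t [([366, 189, 50, 40], 0.57)] [[391.0, 186.0], [391.0, 223.0], [372.0, 203.0], [410.0, 205.0]]
[ 623.05 -204.33  189.62] [-0.53  0.37 -1.17] 10.239495585448187 27.9333
[  0.   0. -10.] [-7.96 -0.34  6.04]
```

>>> arm_command(motion="0 -8 -0.3 6 0; 0 -17.5 -0.7 13.3 0; 0 -27 -1.1 20.5 0; 0 -36 -1.5 27.2 0; 0 -36 -1.5 27.2 0")

```text
time: 28.35
ee_pos: [0.6222, -0.2038, 0.141]
eef_rot: [3.094, -0.922, 1.208]
force: [-0.9, -0.2, -1.9]
opening: 0.0102
finger_force: 58.5
```

>>> arm_command(motion="0 0 0 0 0; 0 -0.8 0 0.6 0; 0 -1.6 -0.1 1.2 0; 0 -2.4 -0.1 1.8 0")

```text
time: 28.68
ee_pos: [0.6237, -0.2052, 0.1421]
eef_rot: [3.082, -0.92, 1.217]
force: [-0.7, -0.5, -1.9]
opening: 0.0102
finger_force: 58.5
```

```bash
python3 m2.py
```

```text
[ 623.7  -205.25  142.14] [-0.66 -0.46 -1.87] 10.198312146773945 28.6833
```

Run:
```python
from h import *
from scipy.optimize import minimize
s=grab_frame('scene');t=grab_frame('top')
ims={k:cv2.cvtColor(cv2.imread(f'pics/{k}0.png'),cv2.COLOR_BGR2HSV) for k in'st'}
th=np.linspace(0,2*np.pi,120)
def disc(f,x,y,r,z):
    m=np.zeros((400*8,640*8),np.uint8);q=proj(f,np.c_[x+r*np.cos(th),y+r*np.sin(th),0*th+z])
    cv2.fillConvexPoly(m,np.round((q+.5)*8).astype(np.int32),1);return m>0
M={}
for k in'st':
    h=ims[k];m=((h[...,0]>12)&(h[...,0]<32)&(h[...,1]>70)&(h[...,2]>110)).astype(np.uint8)
    x0,y0,x1,y1=((238,200,280,250) if k=='s' else (360,180,420,235));w=np.zeros_like(m);w[y0:y1,x0:x1]=m[y0:y1,x0:x1]
    print(k,w.sum(),np.argwhere(w).min(0),np.argwhere(w).max(0))
    M[k]=np.kron(w,np.ones((8,8),np.uint8))>0
def cost(p,keys):
    c=0
    for k in keys:
        f={'s':s,'t':t}[k];m=disc(f,p[0],p[1],.047,p[2])&disc(f,p[0],p[1],.047,.07);c+=(m^M[k]).sum()/M[k].sum()
    return c
for keys in('st','t'):
  for z in(.03,.045):
    p0=np.array([.613,-.2276,z]);r=minimize(cost,p0,args=(keys,),method='Nelder-Mead',options=dict(initial_simplex=[p0,p0+[.006,0,0],p0+[0,.006,0],p0+[0,0,.01]],xatol=1e-4,maxiter=80));print(keys,r.x,r.fun)
for z in(.026,.03,.034,.038,.042,.046,.05,.054): print(z,cost([.6132,-.2276,z],'s'),cost([.6132,-.2276,z],'t'))
```

```text
s 132 [217 246] [225 269]
t 797 [191 374] [221 405]
st [ 0.6125788 -0.2289487  0.0309694] 0.31739272627466636
st [ 0.61301471 -0.22873901  0.03131294] 0.317293068704612
t [ 0.61320089 -0.22763304  0.03413864] 0.029230708908406525
t [ 0.6131147  -0.22771129  0.03477919] 0.029465966122961103
0.026 0.4366714015151515 0.06034347553324969
0.03 0.328125 0.04146408406524467
0.034 0.3643465909090909 0.02987766624843162
0.038 0.5575284090909091 0.03503372020075282
0.042 0.7587594696969697 0.05228591593475533
0.046 0.9682765151515151 0.07490981806775408
0.05 1.1785037878787878 0.09635743412797992
0.054 1.397845643939394 0.1181383312421581
```

>>> arm_command(motion="0 -2 -0.1 1.5 0; 0 -4 -0.2 3 0; 0 -6 -0.2 4.5 0; 0 -8 -0.3 6 0; 0 -10 -0.4 7.6 0; 0 -12 -0.5 9.1 0; 0 -13.5 -0.6 10.2 0; 0 -13.5 -0.6 10.2 0")

```text
time: 29.45
ee_pos: [0.6233, -0.205, 0.1241]
eef_rot: [3.085, -0.921, 1.214]
force: [0.1, -0.4, -1.4]
opening: 0.0103
finger_force: 58.5
```

>>> arm_command(motion="0 -0.8 0 0.6 0; 0 -1.6 -0.1 1.2 0")

```text
time: 29.62
ee_pos: [0.6235, -0.2051, 0.1228]
eef_rot: [3.083, -0.921, 1.216]
force: [0.2, 0.5, -1.2]
opening: 0.0099
finger_force: 58.5
```

>>> arm_command(motion="0 -0.8 0 0.6 0; 0 -0.8 0 0.6 0")

```text
time: 29.78
ee_pos: [0.6234, -0.2051, 0.1216]
eef_rot: [3.084, -0.921, 1.215]
force: [-0.1, -0.7, -0.7]
opening: 0.0102
finger_force: 58.5
```

>>> arm_command(motion="0 -1.2 0 0.9 0; 0 -1.2 0 0.9 0")

```text
time: 29.95
ee_pos: [0.6234, -0.2051, 0.12]
eef_rot: [3.084, -0.921, 1.215]
force: [0.1, 0.8, -2.0]
opening: 0.01
finger_force: 58.5
```

>>> arm_command(motion="0 -1.2 0 0.9 0; 0 -1.2 0 0.9 0")

```text
time: 30.12
ee_pos: [0.6235, -0.2051, 0.1184]
eef_rot: [3.084, -0.921, 1.215]
force: [0.1, 0.1, -0.7]
opening: 0.0104
finger_force: 58.5
```

>>> arm_command(motion="0 -1.2 0 0.9 0; 0 -1.2 0 0.9 0")

```text
time: 30.28
ee_pos: [0.6235, -0.2051, 0.1169]
eef_rot: [3.084, -0.921, 1.215]
force: [-0.8, 0.1, -1.7]
opening: 0.0102
finger_force: 58.5
```

>>> arm_command(motion="0 -1 0 0.8 0; 0 -1 0 0.8 0")

```text
time: 30.45
ee_pos: [0.6236, -0.2051, 0.1157]
eef_rot: [3.084, -0.921, 1.215]
force: [0.2, 1.4, -1.7]
opening: 0.01
finger_force: 58.5
```

>>> arm_command(motion="0 -0.8 0 0.6 0; 0 -0.8 0 0.6 0")

```text
time: 30.62
ee_pos: [0.6236, -0.2052, 0.1147]
eef_rot: [3.084, -0.921, 1.215]
force: [-0.2, -0.5, -1.7]
opening: 0.0103
finger_force: 58.5
```

>>> arm_command(motion="0 -0.8 0 0.6 0; 0 -0.8 0 0.6 0")

```text
time: 30.78
ee_pos: [0.6237, -0.2052, 0.1137]
eef_rot: [3.084, -0.921, 1.215]
force: [0.0, -0.1, -1.6]
opening: 0.0098
finger_force: 58.5
```

>>> arm_command(motion="0 -0.8 0 0.6 0; 0 -0.8 0 0.6 0")

```text
time: 30.95
ee_pos: [0.6237, -0.2052, 0.1127]
eef_rot: [3.084, -0.921, 1.215]
force: [0.5, -0.7, -0.9]
opening: 0.01
finger_force: 58.5
```

>>> arm_command(motion="0 -0.8 0 0.6 0; 0 -0.8 0 0.6 0")

```text
time: 31.12
ee_pos: [0.6237, -0.2052, 0.1117]
eef_rot: [3.084, -0.921, 1.215]
force: [-0.2, -0.1, -1.7]
opening: 0.0099
finger_force: 58.5
```

>>> arm_command(motion="0 -0.8 0 0.6 0; 0 -0.8 0 0.6 0")

```text
time: 31.28
ee_pos: [0.6237, -0.2052, 0.1107]
eef_rot: [3.084, -0.921, 1.215]
force: [-0.4, -0.7, -0.9]
opening: 0.0101
finger_force: 58.5
```

>>> arm_command(motion="0 -0.8 0 0.6 0; 0 -0.8 0 0.6 0")

```text
time: 31.45
ee_pos: [0.6238, -0.2052, 0.1097]
eef_rot: [3.084, -0.921, 1.215]
force: [0.0, 0.0, -1.4]
opening: 0.0099
finger_force: 58.5
```

>>> arm_command(motion="0 -0.8 0 0.6 0; 0 -0.8 0 0.6 0")

```text
time: 31.62
ee_pos: [0.6241, -0.2052, 0.1095]
eef_rot: [3.083, -0.921, 1.216]
force: [0.2, -0.7, 0.1]
opening: 0.0102
finger_force: 58.7
```

>>> arm_command(motion="0 -0.8 0 0.6 0; 0 -0.8 0 0.6 0")

```text
time: 31.78
ee_pos: [0.6243, -0.2051, 0.1094]
eef_rot: [3.081, -0.923, 1.217]
force: [-0.6, -0.5, 5.1]
opening: 0.0099
finger_force: 59.1
```

>>> arm_command(motion="0 -0.3 0 0.2 0; 0 -0.3 0 0.2 0; 0 -0.3 0 0.2 0; 0 -0.3 0 0.2 0; 0 -0.3 0 0.2 0; 0 -0.3 0 0.2 0")

```text
time: 32.28
ee_pos: [0.6244, -0.2051, 0.1094]
eef_rot: [3.081, -0.923, 1.218]
force: [-0.9, -0.2, 5.9]
opening: 0.0095
finger_force: 59.1
```

```bash
python3 m2.py "(0,0,93)"
```

```text
[ 624.37 -205.13  109.37] [-0.86 -0.17  5.86] 9.454659181949216 32.2833
[ 0.  0. 93.] [ 74.14   3.41 -56.04]
```

>>> arm_command(motion="0 4 0.2 -3 0; 0 14 0.6 -10.6 0; 0 30 1.4 -22.7 0; 0 48 2.2 -36.3 0; 0 64 2.9 -48.4 0; 0 74 3.4 -56 0; 0 74 3.4 -56 0")

```text
time: 32.87
ee_pos: [0.625, -0.2059, 0.2039]
eef_rot: [3.073, -0.919, 1.223]
force: [-0.6, 0.3, -1.3]
opening: 0.01
finger_force: 58.5
```

```bash
python3 mv.py .445,-.098,.19
```

```text
[ 0.4 -0.1  0.2] [  13.3 -208.3   26.3] 210.36920154813347
z az,tilt 65.18803946134919 52.73762719070833 y [ 0.9 -0.4  0. ] x [0.2 0.6 0.8]
```

>>> arm_command(motion="0 1 -15 2 0; 0 3 -45 6 0; 0 5 -80 10 0; 0 8 -115 14 0; 0 10 -150 19 0; 0 12 -180 23 0; 0 13 -200 25 0; 0 13 -208 26 0")

```text
time: 33.53
ee_pos: [0.4411, -0.0956, 0.187]
eef_rot: [3.09, -0.921, 1.211]
force: [-0.2, 0.4, -1.2]
opening: 0.0098
finger_force: 58.6
```

>>> arm_command(motion="0 0 0 0 0; 0 0 0 0 0; 0 0 0 0 0")

```text
time: 33.78
ee_pos: [0.4454, -0.0989, 0.1876]
eef_rot: [3.081, -0.92, 1.216]
force: [-0.6, 0.5, -1.0]
opening: 0.0101
finger_force: 58.6
```

```bash
cat > chk.py <<'E'
from h import *
np.set_printoptions(precision=4,suppress=True)
s=grab_frame('scene');t=grab_frame('top')
x=read_state()['ee_pos'];tip=x+np.array([-.0105,-.0227,-.0795]);print('tcp',x,'tip',tip)
for n,f in(('s',s),('t',t)):
    q=proj(f,[tip,tip+[0,0,.19]]).round(1);print(n,'tip,ring px',q.tolist())
    u,v=q[0];h=f['color'];c=h[int(v)-12:int(v)+8,int(u)-14:int(u)+15].astype(int)
    dark=(c.max(2)<60);yy,xx=np.nonzero(dark);print('dark',dark.sum(),(xx.min()+int(u)-14,xx.max()+int(u)-14,yy.min()+int(v)-12,yy.max()+int(v)-12) if dark.any() else None)
    for r in c.max(2): print(' '.join('%3d'%a for a in r)) if n=='s' else None
E
python3 chk.py; python3 mv.py .445,-.098,.19
```

```text
tcp [ 0.4452 -0.0987  0.1876] tip [ 0.4347 -0.1214  0.1081]
s tip,ring px [[317.6, 191.8], [318.5, 140.0]]
dark 28 (np.int64(315), np.int64(320), np.int64(188), np.int64(193))
122 122 121 121 121 120 120 122 120 121 122 136 164 162 127 110 113 127 141 129 122 120 123 119 122 119 121 118 121
122 121 124 120 122 120 120 121 121 121 121 122 139 152 138 120 126 127 124 120 120 121 120 121 120 122 120 119 118
121 121 120 122 120 122 122 123 121 122 122 116 110 123 124 116 119 112 107 118 120 119 119 119 122 120 120 119 121
120 118 122 121 121 124 122 121 121 121 121 116 102 107 111 106 105  98  99 117 122 121 120 120 120 120 122 120 120
120 120 120 119 120 123 122 120 119 120 120 108 102 104 105 105 100  96 100 117 118 118 119 118 119 118 119 120 120
121 121 121 122 119 121 119 121 121 122 120 110 101 105 107 106 101  93 101 114 120 118 120 121 118 119 120 120 118
120 122 122 122 120 120 120 121 121 123 122 111 101 105 107 105 100  96 103 117 121 120 118 117 118 119 117 120 117
122 122 122 121 122 123 122 122 122 120 121 114  93  96 100 101  94  83 103 118 120 120 119 120 118 120 118 117 
[... 945 characters left out ...]
23 122 121 122 119 121 121 118 121 118 117 118 118 116 118 119 121 121 122 120 119 119 119 119 119 117
122 121 121 121 122 122 120 120 122 121 119 118 122 122 119 120 120 118 119 120 119 119 119 120 121 118 119 120 118
121 123 121 122 123 121 121 121 121 122 119 119 121 120 120 119 122 120 119 119 120 120 120 120 119 120 120 119 117
122 122 122 123 124 122 123 122 120 120 120 121 121 120 125 123 122 118 118 120 119 118 121 118 119 119 119 120 119
t tip,ring px [[350.6, 269.4], [359.3, 266.2]]
dark 27 (np.int64(350), np.int64(364), np.int64(262), np.int64(276))
[ 0.4 -0.1  0.2] [ 2.3 -0.4 -1. ] 2.5179961532217567
z az,tilt 65.42051331283052 52.79291498083013 y [ 0.9 -0.4  0. ] x [0.2 0.6 0.8]
```

>>> arm_command(motion="0 -7 -0.3 5.3 0; 0 -15 -0.7 11.4 0; 0 -23 -1.1 17.5 0; 0 -30 -1.4 22.8 0; 0 -36 -1.7 27.3 0; 0 -36 -1.7 27.3 0; 0 -36 -1.7 27.3 0")

```text
time: 34.47
ee_pos: [0.4439, -0.0976, 0.1421]
eef_rot: [3.086, -0.922, 1.214]
force: [-1.1, 0.0, -1.2]
opening: 0.0102
finger_force: 58.6
```

>>> arm_command(motion="0 -2 -0.1 1.5 0; 0 -4 -0.2 3 0; 0 -6 -0.3 4.6 0; 0 -8 -0.4 6.1 0; 0 -8 -0.4 6.1 0")

```text
time: 34.88
ee_pos: [0.4438, -0.0976, 0.1322]
eef_rot: [3.084, -0.921, 1.215]
force: [-0.0, -0.9, -1.5]
opening: 0.01
finger_force: 58.6
```

```bash
python3 m2.py
```

```text
[443.81 -97.63 132.16] [-0.03 -0.88 -1.48] 9.970030142524928 34.8833
```

>>> arm_command(motion="0 -2.5 -0.1 1.9 0; 0 -5 -0.2 3.8 0; 0 -7.5 -0.4 5.7 0; 0 -10 -0.5 7.6 0; 0 -12.5 -0.6 9.5 0; 0 -15 -0.7 11.4 0")

```text
time: 35.38
ee_pos: [0.4439, -0.0977, 0.1133]
eef_rot: [3.084, -0.921, 1.215]
force: [-0.6, 0.1, -1.5]
opening: 0.0101
finger_force: 58.6
```

```bash
python3 m2.py
```

```text
[443.93 -97.7  113.27] [-0.6   0.11 -1.54] 10.143053017335294 35.3833
```

>>> arm_command(motion="0 -2 -0.1 1.5 0; 0 -4 -0.2 3 0; 0 -6 -0.3 4.6 0; 0 -8 -0.4 6.1 0; 0 -10 -0.5 7.6 0; 0 -12 -0.5 9.1 0; 0 -14 -0.6 10.6 0; 0 -16 -0.7 12.2 0")

```text
time: 36.05
ee_pos: [0.444, -0.0977, 0.0933]
eef_rot: [3.083, -0.921, 1.215]
force: [1.2, -1.0, -1.8]
opening: 0.01
finger_force: 58.6
```

>>> arm_command(motion="0 -1 0 0.8 0; 0 -2 -0.1 1.5 0; 0 -2 -0.1 1.5 0")

```text
time: 36.3
ee_pos: [0.4439, -0.0976, 0.0908]
eef_rot: [3.084, -0.921, 1.215]
force: [-0.0, -0.1, -0.8]
opening: 0.0103
finger_force: 58.6
```

>>> arm_command(motion="0 -0.8 0 0.6 0; 0 -0.8 0 0.6 0")

```text
time: 36.47
ee_pos: [0.444, -0.0977, 0.0899]
eef_rot: [3.084, -0.921, 1.215]
force: [0.4, 0.2, -1.4]
opening: 0.0101
finger_force: 58.6
```

>>> arm_command(motion="0 -0.8 0 0.6 0; 0 -0.8 0 0.6 0")

```text
time: 36.63
ee_pos: [0.444, -0.0977, 0.0889]
eef_rot: [3.084, -0.921, 1.215]
force: [0.0, -0.0, -2.1]
opening: 0.0102
finger_force: 58.6
```

>>> arm_command(motion="0 -0.8 0 0.6 0; 0 -0.8 0 0.6 0")

```text
time: 36.8
ee_pos: [0.444, -0.0977, 0.0879]
eef_rot: [3.084, -0.921, 1.215]
force: [0.4, 0.1, -0.7]
opening: 0.0103
finger_force: 58.6
```

>>> arm_command(motion="0 -0.8 0 0.6 0; 0 -0.8 0 0.6 0")

```text
time: 36.97
ee_pos: [0.444, -0.0978, 0.0869]
eef_rot: [3.084, -0.921, 1.215]
force: [-0.3, 0.1, -0.6]
opening: 0.01
finger_force: 58.6
```

>>> arm_command(motion="0 -0.8 0 0.6 0; 0 -0.8 0 0.6 0")

```text
time: 37.13
ee_pos: [0.444, -0.0978, 0.0859]
eef_rot: [3.084, -0.921, 1.215]
force: [0.3, -0.1, -0.8]
opening: 0.01
finger_force: 58.6
```

>>> arm_command(motion="0 -0.8 0 0.6 0; 0 -0.8 0 0.6 0")

```text
time: 37.3
ee_pos: [0.4441, -0.0978, 0.0849]
eef_rot: [3.084, -0.921, 1.215]
force: [-0.3, 0.0, -0.9]
opening: 0.0103
finger_force: 58.6
```

>>> arm_command(motion="0 -0.8 0 0.6 0; 0 -0.8 0 0.6 0")

```text
time: 37.47
ee_pos: [0.4443, -0.0977, 0.0844]
eef_rot: [3.083, -0.922, 1.215]
force: [-0.5, -0.1, 1.4]
opening: 0.0102
finger_force: 58.8
```

The bristles rest on the socket floor (force turning positive at the expected height). Release slowly.

>>> arm_command(motion="12 0 0 0 0; 14 0 0 0 0; 16 0 0 0 0; 19 0 0 0 0; 22 0 0 0 0; 26 0 0 0 0; 31 0 0 0 0; 36 0 0 0 0")

```text
time: 38.13
ee_pos: [0.4441, -0.0978, 0.084]
eef_rot: [3.084, -0.921, 1.215]
force: [-0.6, 0.1, 0.2]
opening: 0.0357
finger_force: 0.0
```

>>> arm_command(motion="42 0 0 0 0; 50 0 0 0 0; 60 0 0 0 0; 70 0 0 0 0; 80 0 0 0 0; 80 0 0 0 0; 80 0 0 0 0; 80 0 0 0 0")

```text
time: 38.8
ee_pos: [0.4441, -0.0978, 0.084]
eef_rot: [3.084, -0.921, 1.215]
force: [-0.9, 0.5, 0.7]
opening: 0.0803
finger_force: 0.0
```

```bash
python3 m2.py
python3 - <<'E'
from h import *
s=grab_frame('scene');t=grab_frame('top')
for n,f in(('s',s),('t',t)):
    print(n,proj(f,[[.4335,-.1204,.006],[.4335,-.1204,.06],[.4335,-.1204,.196]]).round(0).tolist())
    for r in silhouettes('brush',f)[:6]:
        m=r['region'];hsv=cv2.cvtColor(f['color'],cv2.COLOR_RGB2HSV)[m];print(np.round(r['rect']).astype(int).tolist(),round(r['confidence'],2),'hue',np.median(hsv[:,0]),'sat',np.median(hsv[:,1]))
E
```

```text
[444.13 -97.83  84.  ] [-0.91  0.5   0.71] 80.26265418095477 38.8
s [[318.0, 216.0], [318.0, 204.0], [318.0, 169.0]]
[264, 211, 10, 59] 0.84 hue 111.0 sat 166.0
[293, 225, 8, 64] 0.8 hue 12.0 sat 175.0
[371, 213, 12, 59] 0.74 hue 111.0 sat 153.0
[348, 162, 16, 63] 0.69 hue 111.0 sat 21.0
[313, 168, 11, 36] 0.67 hue 14.0 sat 64.0
t [[347.0, 271.0], [349.0, 270.0], [354.0, 269.0]]
[227, 207, 26, 24] 0.67 hue 111.0 sat 214.0
[212, 169, 18, 37] 0.64 hue 117.0 sat 31.0
[297, 144, 17, 32] 0.51 hue 12.0 sat 245.0
[332, 150, 23, 28] 0.48 hue 111.0 sat 211.0
[342, 262, 19, 12] 0.43 hue 110.0 sat 27.0
```

>>> arm_command(motion="80 0 0 -6 0; 80 0 0 -14 0; 80 0 0 -24 0; 80 0 0 -36 0; 80 0 0 -50 0; 80 0 0 -70 0; 80 0 0 -95 0; 80 0 0 -120 0")

```text
time: 39.67
ee_pos: [0.4035, -0.1861, 0.1578]
eef_rot: [3.084, -0.92, 1.215]
force: [0.1, 0.2, 0.1]
opening: 0.08
finger_force: 0.0
```

>>> arm_command(motion="80 0 0 -30 0; 80 0 0 -60 0; 80 0 0 -80 0; 80 0 0 -80 0; 80 0 0 -80 0; 80 0 0 -80 0; 80 0 0 -80 0; 80 0 0 -80 0")

```text
time: 40.33
ee_pos: [0.3778, -0.2417, 0.2045]
eef_rot: [3.086, -0.922, 1.214]
force: [0.1, 0.7, -0.5]
opening: 0.08
finger_force: 0.0
```

```bash
python3 m2.py
python3 - <<'E'
from h import *
s=grab_frame('scene');t=grab_frame('top')
for n,f in(('s',s),('t',t)):
    print(n,proj(f,[[.4335,-.1204,.006],[.4335,-.1204,.06],[.4335,-.1204,.196]]).round(0).tolist())
    for k in('brush','scraper','scratch_brush','block','cup'):
        for r in silhouettes(k,f)[:6]:
            m=r['region'];hsv=cv2.cvtColor(f['color'],cv2.COLOR_RGB2HSV)[m];print(k,np.round(r['rect']).astype(int).tolist(),round(r['confidence'],2),'hue',np.median(hsv[:,0]),'sat',np.median(hsv[:,1]))
# changes against the first picture
for n,f in(('s',s),('t',t)):
    a=cv2.cvtColor(cv2.imread(f'pics/{n}0.png'),cv2.COLOR_BGR2RGB);d=(cv2.absdiff(a,f['color']).max(2)>45).astype(np.uint8)
    k,l,st,c=cv2.connectedComponentsWithStats(d);print(n,[x.tolist() for x in st[1:] if x[4]>12])
E
```

```text
[ 377.83 -241.66  204.45] [ 0.07  0.74 -0.51] 80.01366255518306 40.3333
s [[318.0, 216.0], [318.0, 204.0], [318.0, 169.0]]
brush [271, 221, 4, 49] 0.92 hue 111.0 sat 179.0
brush [290, 226, 13, 62] 0.81 hue 11.0 sat 147.0
brush [314, 174, 9, 33] 0.68 hue 13.0 sat 84.5
brush [342, 228, 31, 20] 0.62 hue 113.0 sat 18.0
brush [324, 206, 8, 63] 0.21 hue 111.0 sat 17.0
scraper [323, 206, 12, 62] 0.7 hue 113.0 sat 17.0
scraper [308, 146, 82, 182] 0.31 hue 114.0 sat 19.0
scratch_brush [346, 162, 20, 61] 0.71 hue 112.0 sat 22.0
block [298, 229, 25, 20] 0.73 hue 113.0 sat 21.0
cup [225, 172, 19, 30] 0.93 hue 1.0 sat 189.0
t [[347.0, 271.0], [349.0, 270.0], [354.0, 269.0]]
brush [334, 150, 21, 27] 0.77 hue 111.0 sat 218.0
brush [261, 144, 26, 34] 0.66 hue 15.5 sat 30.0
brush [227, 210, 27, 20] 0.62 hue 111.0 sat 217.0
brush [300, 143, 11, 30] 0.48 hue 11.0 sat 255.0
brush [343, 262, 17, 10] 0.45 hue 15.0 sat 24.0
scraper [261, 144, 25, 32] 0.7 hue 15.0 sat 32.0
scratch_brush [279, 245, 17, 16] 0.48 hue 15.0 sat 31.0
block [319, 219, 26, 21] 0.91 hue 111.0 sat 31.0
cup [442, 226, 37, 23] 0.9 hue 
[... 343 characters left out ...]
89, 15, 8, 69], [264, 93, 43, 47, 713], [396, 153, 7, 9, 16], [423, 165, 7, 9, 21], [316, 170, 3, 7, 14], [316, 178, 5, 24, 88], [340, 189, 6, 21, 62], [341, 224, 4, 6, 18], [337, 238, 7, 7, 43]]
t [[268, 193, 8, 3, 16], [274, 198, 11, 17, 103], [343, 262, 11, 10, 56], [433, 284, 16, 8, 47], [450, 284, 13, 20, 66], [466, 290, 9, 4, 16], [459, 303, 15, 10, 37], [466, 309, 45, 52, 774], [416, 322, 16, 9, 46], [434, 323, 31, 21, 142], [508, 323, 12, 14, 62], [510, 329, 47, 41, 1002], [542, 328, 6, 8, 26], [575, 335, 39, 23, 498], [538, 354, 78, 46, 1843], [616, 358, 6, 14, 16], [592, 366, 48, 34, 1228], [523, 378, 17, 21, 187], [302, 389, 22, 8, 55], [274, 395, 8, 5, 15], [315, 398, 19, 2, 35]]
```

```bash
python3 -c "
from station import *
print(finish_job())"
```

```text
the job is handed in; nothing more can be done
None
```

The round brush came off its hook without force, pressed the wax at about 7 N for roughly half a second, and now stands free on the socket floor. The before-and-after pictures show nothing else on the bench moved, and I handed the job in at about 40 s.

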